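# Restock a row of paint jars: old stock forward, new stock behind

## Task

Restock the paint-jar lane of the rack so that the older jars are used first. Pull the lane's slider forward so that it slides the two older jars along the floor, closed up against the front lip (do not lift them out); then push the slider back, stand the two new jars from the cardboard tray in the lane behind them, and bring the slider forward again so that all four stand upright in one closed row against the lip. Leave the stock in the other lanes and the things lying about undisturbed.

Things in the scene. Friction and masses are not known exactly. Their poses are not given: they have to be found in the camera images.
- lane_jars: The lane to be restocked: a ply trough 225 x 40 mm (inside 34 mm wide), open above, one of three side by side at 45 mm spacing on a ply board; the three may stand in any order. It is the lane with paint jars in it and it is fixed. Origin: centre of its underside. x runs along the lane towards its back, -x is the front, y across, z up. The floor's top is at z = +4 mm. Side rails 3 mm thick and 13 mm high above the floor, front lip 11 mm high, back wall 24 mm high.
- lip_inside (a point): Middle of the front lip's inner face, at floor height (at x = -109.5 mm, z = +4 mm of the lane): the row of jars stands against this face when it is fully forward. Axes as the lane.
- jar_slider (a joint): Slider (follower) of the jar lane: an aluminium plate 30 mm wide and 40 mm high across the lane behind the jars. Value in m: 0 = fully back, where its flat front face stands 205 mm behind the lip's inner face; it grows as the slider comes forward, to 0.16 at most. It moves with about 1.5 to 2 N and stays where it is left. With two jars closed up against the lip it reads 0.147, with four 0.089.
- jar_slider_tab (a point): Point on the middle axis of the slider's upright black tab, the part to take hold of or push: 14 mm wide across the lane, 6 mm thick along it, from 36 to 68 mm above the lane's floor (the point is 56 mm above it). The slider's front face is 6 mm in front of this point. Axes as the lane.
- old_jar_1_mid (a point): Centre of the older jar that stands nearer the front. All four paint jars are alike: small upright bottle 42 mm high, 25 to 50 g; body a cylinder 29 mm across from 3 to 29 mm above its foot, tapering above that to a white cap 23 mm across. The point is on its axis 21 mm above its foot; z points up out of the cap.
- old_jar_2_mid (a point): Centre of the other older jar in the lane, behind the first; same size.
- new_jar_1_mid (a point): Centre of a new jar, standing in the cardboard tray; same size. The tray's floor is 2 mm thick.
- new_jar_2_mid (a point): Centre of the other new jar, standing in the cardboard tray; same size. The two stand at least 40 mm apart, centre to centre.
- carton: Shallow cardboard tray, 104 x 74 mm, 14 mm high, open above, fixed to the bench, with the two new jars. Origin: centre of its underside; x along its long side.
- glue: Tall glue bottle, 39 mm across, 116 mm high, standing loose on the bench close to one long side of the tray (its axis 100 to 115 mm from the tray's centre line), bystander. Origin under its centre.
- tape: Tape measure, 36 x 72 x 58 mm, loose on the bench, bystander. Origin under its centre.
- strip: Terminal strip, 20 x 80 x 13 mm, loose on the bench, bystander. Origin under its centre.
- stop_1: Buffer stop, 34 mm along its lane, 30 mm wide, 28 mm high, loose in a neighbouring lane, to be left alone. Origin under its centre.
- pine_1: Pine packing block, 40 mm along its lane, 30 mm wide, 25 mm high, loose in a neighbouring lane, to be left alone. Origin under its centre.
- stop_2: Buffer stop, 34 mm along its lane, 30 mm wide, 28 mm high, loose in a neighbouring lane, to be left alone. Origin under its centre.
- pine_2: Pine packing block, 40 mm along its lane, 30 mm wide, 25 mm high, loose in a neighbouring lane, to be left alone. Origin under its centre.
- stop_3: Buffer stop, 34 mm along its lane, 30 mm wide, 28 mm high, loose in a neighbouring lane, to be left alone. Origin under its centre.
- pine_3: Pine packing block, 40 mm along its lane, 30 mm wide, 25 mm high, loose in a neighbouring lane, to be left alone. Origin under its centre.
There are look-alikes about, which are no part of the job. What is shaped like the part that bears old_jar_2_mid but blue is not meant.

How it is judged:
By the outcome, as a careful person would: the job done as asked, in the order asked, and still so for the second after the job is handed in, with the robot touching nothing.
It also fails if it takes over 72 s, if anything falls off the work surface, if the arm or the gripper's body presses on something with over 40 N, if the wrist force passes 120 N, or if a joint passes its speed limit or range.

## Robot

A 7-joint arm with a two-finger parallel gripper is mounted at the origin on a cart in front of the work surface, level with it; the furniture and walls round the work are solid. World frame = base frame: x ahead of the robot, y to its left, z up, the work surface at z = 0. Lengths are in mm, angles in rad, forces in N, time in s.
With the tool pointing down it reaches from about 425 to 925 mm from the base axis. Payload 6.8 kg.
Tool frame: the origin (TCP) lies midway between the tips of the shut fingers; the grasp point (between the pads) lies arm.tcp_to_grasp behind it (arm.tcp_to_grasp is the distance from the TCP to the grasp point, in mm); y points along the fingers, x is the direction in which the jaws open and shut, and the axes are right-handed (so a half turn about y gives the same grasp; the last joint's range is limited). The gripper opens to 88 mm and grips with 3 to 60 N. Pads are 20 mm wide; open, the fingers measure 115 mm over their backs; the gripper's body (75 mm by 178 mm) begins 61 mm behind the grasp point.
Start: joints at [1.095, 0.477, 0.022, 1.555, -0.011, 1.109, -0.083], TCP at [242.715, -629.87, 222.664] pointing down, gripper open.
Joint ranges: [-2.96, 2.96], [-0.34, 2.1], [-1.41, 1.46], [0.24, 2.44], [-1.37, 4.51], [0.17, 1.92], [-2.96, 2.96]. Speed limits (rad/s): [2.39, 2.39, 3.14, 3.14, 3.14, 3.14, 3.14].

## Interface

Orientations are given as a rotation vector (axis times angle).
In Python, from station import arm, viewer, finish_job gives the robot as it stands.
- The arm moves only by the tool drive_tool, never from a script. Its argument "steps" is a list of rows, each an object of numbers: "x", "y", "z": the shift along the tool's x, y, z in cm; "wx", "wy", "wz": the turn, a rotation vector about the tool's x, y, z in degrees; "fingers": the opening, from -1 (shut) to 1 (fully open). A call has 1 to 12 rows; each row is the pose to reach, as a shift and turn from the pose measured when the call began, along the tool's axes at that moment; what a row does not reach only later rows make up. A row lasts 1/8 s, in which the tool goes at most 62.5 mm and 10.7 degrees, less where a joint would pass 70% of its speed; a pose out of reach is approached as far as the arm can. A call with a gripper value outside its range is refused whole. The fingers move at their own pace and stop on an object; "force" is the grip in N (left out, the last holds). Time passes only in rows, so rows that repeat a pose let the fingers close. It gives the time, the measured TCP pose, the force and the opening at its end, in the units of the state.
- arm.state(): the state, without advancing time (a new reading comes with each control period).
- viewer.get_image(name): name is "scene" or "top" or "wrist"; returns a dict with "color" (400x640x3 uint8, blue, green, red), "range_z" (400x640 float32, mm along the optical axis (not along the pixel's ray), 0 where there is no reading), "camera_matrix" (3x3 intrinsics, pixels), "R" (3x3) and "t" (3): a world point X has camera coordinates R X + t. Camera axes: x right, y down, z forward; pixel columns grow to the right and rows downward; lengths in mm; the calibration is good to about 2 mm. A picture is of the moment at which its call begins.
- finish_job(): hands the job in, once; it reports no verdict.
The state is a dict: "t": time; "joint_pos": joint angles; "dq": joint speeds; "tau": joint torques, N m; "position": TCP position; "eef_rot": TCP orientation; "wrist_force": force on the tool from outside, world axes, zero at the start; "wrist_torque": the same for the moment, N m; "finger_gap": finger opening in mm.
Only numpy, scipy, OpenCV 4.12 (cv2) and the standard library are available. Lean on these libraries where they do the work, as an engineer would, in place of code of your own. Each camera call takes 0.05 s, during which the arm holds its last target.

## Working session

There is one attempt and no reset: what is moved stays moved. The work goes in short steps, Python scripts to look and compute and a tool call to move; the robot and the scene stay as the last step left them, time stands still between calls to the robot, and variables do not carry over. Pictures are saved under pics/ and viewed, and the job is handed in when it is done.

Besides the shell and the picture viewer there is one more tool, called after ">>>" as name([rows], argument=value, ...), one row to a line, values as JSON. drive_tool: Moves the arm, as the interface text tells. Its arguments: {"type":"object","properties":{"steps":{"type":"array","items":{"type":"object","properties":{"x":{"type":"number"},"y":{"type":"number"},"z":{"type":"number"},"wx":{"type":"number"},"wy":{"type":"number"},"wz":{"type":"number"},"fingers":{"type":"number"}}}},"force":{"type":"number"}},"required":["steps"]}

```bash
mkdir -p pics; ls; cat > h.py <<'E'
import numpy as np, cv2
from scipy.spatial.transform import Rotation as Ro
from station import arm, viewer, finish_job
def grab(n,tag):
    d=viewer.get_image(n); cv2.imwrite(f'pics/{tag}.png',d['color']); np.savez(f'pics/{tag}.npz',**d); return d
def load(tag): return dict(np.load(f'pics/{tag}.npz'))
def ray(d,u,v,z):
    K,R,t=d['camera_matrix'],d['R'],np.ravel(d['t']); c=-R.T@t
    r=R.T@np.linalg.solve(K,np.array([u,v,1.])); return c+r*(z-c[2])/r[2]
def cloud(d):
    K,R,t=d['camera_matrix'],d['R'],np.ravel(d['t']); Z=d['range_z']
    v,u=np.indices(Z.shape); P=np.stack([(u-K[0,2])/K[0,0]*Z,(v-K[1,2])/K[1,1]*Z,Z],-1)
    W=(P-t)@R; W[Z<=0]=np.nan; return W
def proj(d,X):
    c=d['R']@np.asarray(X,float)+np.ravel(d['t']); p=d['camera_matrix']@c; return p[:2]/p[2]
E
python3 - <<'E'
from h import *
for n in('scene','top','wrist'):
    d=grab(n,n+'0'); print(n,-d['R'].T@np.ravel(d['t']),d['R'][2])
print(arm.state(),arm.tcp_to_grasp)
E
```

```text
pics
scene [-52.96298611 452.87816074 695.67572222] [ 0.60786401 -0.44502016 -0.6576157 ]
top [402.88816592  55.72552344 939.98692518] [ 0.13552194 -0.00179898 -0.99077271]
wrist [ 315.84037383 -602.06063319  383.13813091] [-0.26385144 -0.10009552 -0.95935567]
{'t': 0.15, 'joint_pos': array([ 1.09490089,  0.47760876,  0.0223524 ,  1.55615861, -0.01146848,
        1.1093106 , -0.08309406]), 'dq': array([-1.11858904e-03, -1.84745081e-03, -1.18166061e-03, -3.20978565e-03,
       -5.25571226e-04, -1.87957129e-05,  7.60058713e-04]), 'tau': array([ 1.96400171e-03, -5.83287442e+01,  1.53650891e+00, -2.72877002e+01,
       -5.42183162e-02,  1.44439540e-02,  1.17201025e-04]), 'position': array([ 242.52850085, -629.45376981,  221.93393687]), 'eef_rot': array([-1.36037939,  0.9350045 , -0.93304912]), 'wrist_force': array([-0.60177776, -0.72960435,  0.14103974]), 'wrist_torque': array([-0.01828542,  0.02639405, -0.04517598]), 'finger_gap': 87.65862861633266} 18.700000000000003
```

View pics/top0.png

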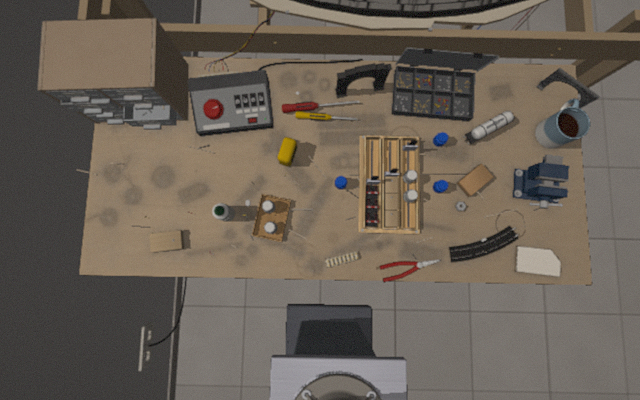

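View pics/scene0.png

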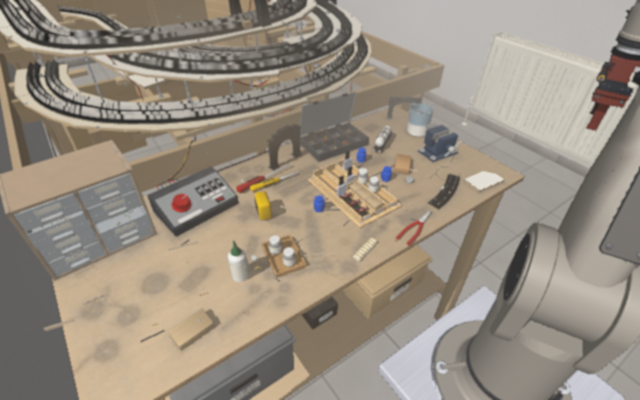

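View pics/wrist0.png

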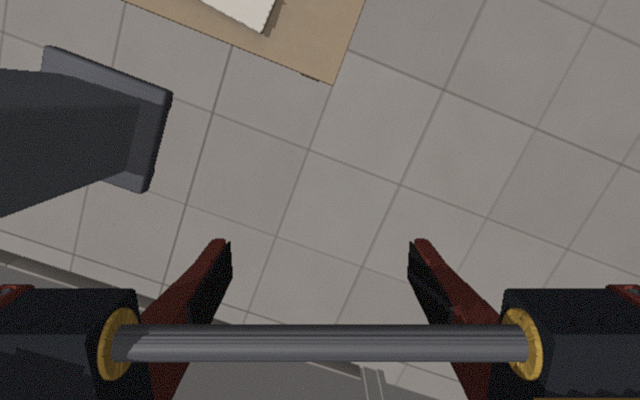

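```bash
python3 - <<'E'
from h import *
d=load('top0'); c=d['color']
a=cv2.resize(c[125:245,340:440],None,fx=6,fy=5,interpolation=cv2.INTER_CUBIC)
a=cv2.resize(c[125:245,340:440],None,fx=5,fy=5,interpolation=cv2.INTER_CUBIC); 
b=cv2.resize(c[185:245,205:300],None,fx=5,fy=5,interpolation=cv2.INTER_CUBIC); cv2.imwrite('pics/z1.png',a);cv2.imwrite('pics/z2.png',b)
s=load('scene0')['color']; cv2.imwrite('pics/z3.png',cv2.resize(s[140:230,295:415],None,fx=6,fy=6,interpolation=cv2.INTER_CUBIC))
W=cloud(d)
for p in [(411,176),(412,195),(410,143),(268,206),(270,228),(365,180),(390,150),(440,140),(340,183),(300,260)]:
    print(p,W[p[1],p[0]].round(1))
E
```

```text
(411, 176) [ 576.1 -164.    55.6]
(412, 195) [ 531.4 -166.5   52.3]
(410, 143) [ 654.2 -161.1   62.1]
(268, 206) [499.7 171.8  43.3]
(270, 228) [448.  165.2  42.7]
(365, 180) [570.2 -59.6  23.5]
(390, 150) [ 649.  -122.8   14.2]
(440, 140) [ 669.2 -239.2   41.2]
(340, 183) [558.5   2.3  41.2]
(300, 260) [374.   94.9  -0.4]
```

View pics/z1.png

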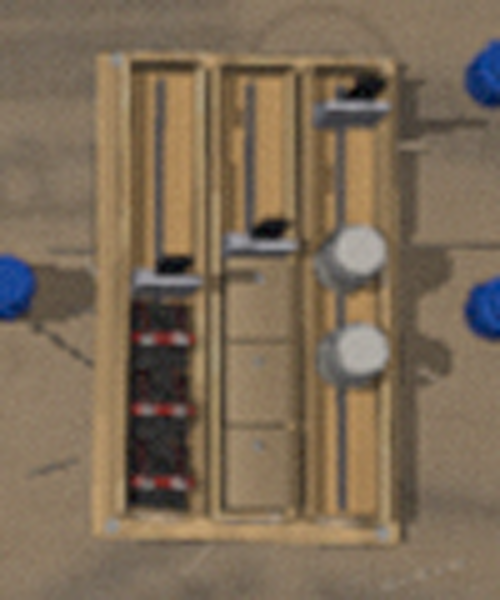

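View pics/z2.png

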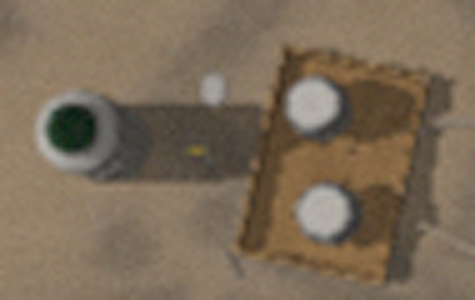

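View pics/z3.png

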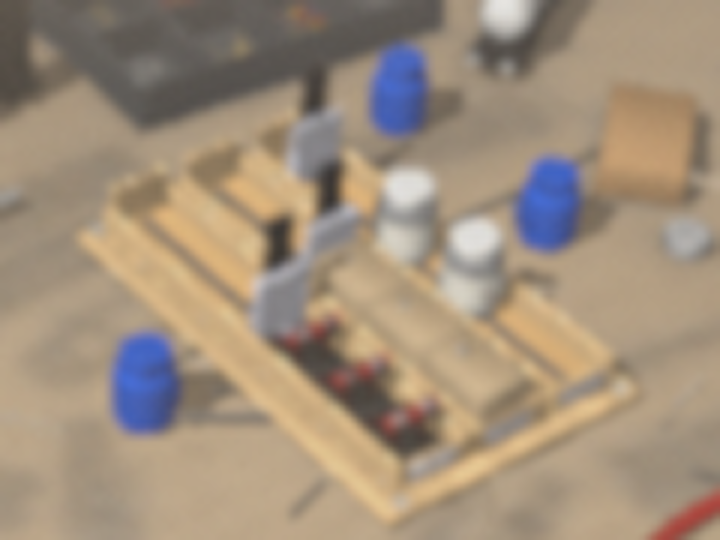

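```bash
python3 - <<'E'
from h import *
d=load('top0'); W=cloud(d); np.set_printoptions(linewidth=200,suppress=True)
for r in (145,155,165,185,205,215,225,228,230,232,234,236):
    print(r,[(c,W[r,c].round(0).astype(int).tolist()) for c in range(398,424,2)])
# jar/tab points
R=W[130:240,395:425].reshape(-1,3)
for lo,hi in((30,90),):
    m=(R[:,2]>lo)&(R[:,2]<hi); print(R[m][:,2].round(0).tolist())
E
```

```text
145 [(398, [659, -140, 26]), (400, [663, -149, 11]), (402, [659, -150, 26]), (404, [663, -158, 12]), (406, [657, -159, 33]), (408, [664, -169, 11]), (410, [651, -163, 56]), (412, [651, -167, 55]), (414, [651, -172, 58]), (416, [661, -186, 22]), (418, [665, -194, 9]), (420, [667, -201, 2]), (422, [667, -207, 0])]
155 [(398, [634, -140, 25]), (400, [637, -148, 14]), (402, [634, -150, 24]), (404, [638, -159, 9]), (406, [638, -163, 11]), (408, [638, -168, 11]), (410, [639, -174, 8]), (412, [637, -178, 14]), (414, [639, -184, 8]), (416, [635, -185, 23]), (418, [640, -194, 7]), (420, [641, -201, 1]), (422, [642, -207, -2])]
165 [(398, [609, -140, 26]), (400, [612, -148, 12]), (402, [610, -150, 22]), (404, [612, -158, 11]), (406, [612, -163, 11]), (408, [612, -168, 13]), (410, [612, -172, 14]), (412, [612, -177, 13]), (414, [613, -183, 10]), (416, [610, -185, 22]), (418, [613, -193, 10]), (420, [615, -200, 1]), (422, [615, -205, 2])]
185 [(398, [559, -140, 25]), (400, [561, -147, 14]), (402, [560, -150, 23]), (404, [562, -157, 11]), (406, [562, -162, 13]), (408, [562, -167, 14]), (410, [562
[... 5325 characters left out ...]
2.0, 54.0, 54.0, 36.0, 35.0, 35.0, 32.0, 37.0, 41.0, 46.0, 44.0, 52.0, 53.0, 55.0, 55.0, 52.0, 52.0, 45.0, 37.0, 36.0, 38.0, 32.0, 39.0, 46.0, 43.0, 44.0, 43.0, 45.0, 49.0, 42.0, 45.0, 36.0, 32.0, 36.0, 31.0, 37.0, 38.0, 41.0, 40.0, 42.0, 41.0, 40.0, 37.0, 35.0, 37.0, 33.0, 33.0, 35.0, 34.0, 38.0, 36.0, 36.0, 34.0, 41.0, 34.0, 35.0, 38.0, 34.0, 34.0, 38.0, 34.0, 36.0, 36.0, 34.0, 36.0, 38.0, 40.0, 36.0, 37.0, 32.0, 38.0, 35.0, 33.0, 36.0, 35.0, 36.0, 35.0, 34.0, 37.0, 34.0, 34.0, 37.0, 35.0, 35.0, 37.0, 37.0, 40.0, 35.0, 38.0, 35.0, 35.0, 35.0, 36.0, 36.0, 36.0, 37.0, 36.0, 38.0, 37.0, 37.0, 37.0, 36.0, 35.0, 36.0, 33.0, 33.0, 41.0, 36.0, 34.0, 35.0, 34.0, 34.0, 36.0, 34.0, 36.0, 36.0, 35.0]
```

```bash
cat >> h.py <<'E'
def Rt(phi):
    # tool rot: y down, jaw x axis at world angle phi (rad)
    x=np.array([np.cos(phi),np.sin(phi),0]); y=np.array([0,0,-1.]); return np.stack([x,y,np.cross(x,y)],1)
def to(pos,phi=None,s=None):
    s=s or arm.state(); R0=Ro.from_rotvec(s['eef_rot']).as_matrix(); d=R0.T@(np.asarray(pos,float)-s['position'])/10
    w=np.zeros(3) if phi is None else np.degrees(Ro.from_matrix(R0.T@Rt(phi)).as_rotvec())
    print('shift cm',d.round(2),'turn deg',w.round(1))
E
python3 - <<'E'
from h import *
np.set_printoptions(suppress=True)
s=arm.state(); R=Ro.from_rotvec(s['eef_rot']).as_matrix(); print(R.round(3), np.degrees(np.arctan2(R[1,0],R[0,0])))
d=load('wrist0'); print(R.T@(-d['R'].T@np.ravel(d['t'])-s['position']), d['R']@R)
t=load('top0'); hsv=cv2.cvtColor(t['color'],cv2.COLOR_BGR2HSV); W=cloud(t)
# jars caps: top 54 & tray 44
for z,box in((54,(395,425,165,210)),(44,(255,290,195,240))):
    a,b,c,e=box; m=np.zeros(hsv.shape[:2],np.uint8); m[c:e,a:b]=((hsv[c:e,a:b,1]<60)&(hsv[c:e,a:b,2]>125)&(W[c:e,a:b,2]>z-5))*255
    n,l,st,ce=cv2.connectedComponentsWithStats(m)
    for i in range(1,n):
        if st[i,4]>15: print(z,st[i],ce[i].round(1),ray(t,*ce[i],z).round(1))
for p in((368,190),(375,230),(220,212),(288,150)): print(W[p[1],p[0]].round(0))
E
```

```text
[[ 0.36  -0.001  0.933]
 [-0.933  0.001  0.36 ]
 [-0.001 -1.    -0.   ]] -68.9249670981521
[   0.58357512 -161.21487552   78.23829102] [[ 0.99999998  0.00013922 -0.00017113]
 [-0.00012491 -0.28207641 -0.95939193]
 [-0.00018183  0.95939193 -0.28207639]]
54 [407 170  10  10  75] [411.8 174.6] [ 579.8 -166.3   54. ]
54 [408 190  10  10  78] [412.4 194.7] [ 531.9 -167.    54. ]
44 [263 201  10  10  69] [267.2 205.3] [501.2 173.7  44. ]
44 [265 223  10  10  71] [269.6 227.1] [450.1 166.2  44. ]
[547. -68.  12.]
[450. -86.   7.]
[479. 271.  95.]
[632. 127.  58.]
```

```bash
python3 - <<'E'
from h import *
to([570,-168,200],0)
E
```

```text
shift cm [-31.28   2.23  47.15] turn deg [ -0.  -68.9  -0.1]
```

>>> drive_tool([
  {"x": -31.3, "y": 2.2, "z": 47.2, "wy": -68.9, "fingers": -0.3},
  {"x": -31.3, "y": 2.2, "z": 47.2, "wy": -68.9, "fingers": -0.3},
  {"x": -31.3, "y": 2.2, "z": 47.2, "wy": -68.9, "fingers": -0.3},
  {"x": -31.3, "y": 2.2, "z": 47.2, "wy": -68.9, "fingers": -0.3},
  {"x": -31.3, "y": 2.2, "z": 47.2, "wy": -68.9, "fingers": -0.3},
  {"x": -31.3, "y": 2.2, "z": 47.2, "wy": -68.9, "fingers": -0.3},
  {"x": -31.3, "y": 2.2, "z": 47.2, "wy": -68.9, "fingers": -0.3},
  {"x": -31.3, "y": 2.2, "z": 47.2, "wy": -68.9, "fingers": -0.3},
  {"x": -31.3, "y": 2.2, "z": 47.2, "wy": -68.9, "fingers": -0.3},
  {"x": -31.3, "y": 2.2, "z": 47.2, "wy": -68.9, "fingers": -0.3},
  {"x": -31.3, "y": 2.2, "z": 47.2, "wy": -68.9, "fingers": -0.3},
  {"x": -31.3, "y": 2.2, "z": 47.2, "wy": -68.9, "fingers": -0.3},
])

```text
invalid input at $.steps[0]: expected keys x, y, z, wx, wy, wz, fingers
```

```bash
python3 - <<'E'
from h import *
d=grab('wrist','w1'); print(arm.state()['t'])
W=cloud(d); np.savetxt('/dev/stdout',[proj(d,p) for p in([456,-168,12],[661,-168,12],[580,-166,54],[654,-168,80])],fmt='%.0f')
E
```

```text
0.2
 -288
-131 -702
-228 -641
-317 -1008
```

View pics/w1.png

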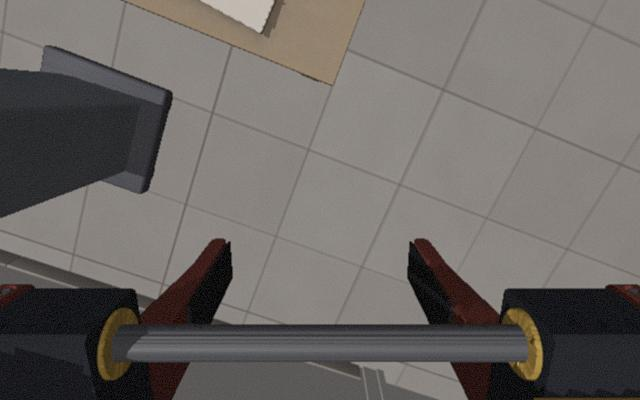

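>>> drive_tool([
  {"x": -31.3, "y": 2.2, "z": 47.2, "wx": 0, "wy": -68.9, "wz": 0, "fingers": -0.3},
  {"x": -31.3, "y": 2.2, "z": 47.2, "wx": 0, "wy": -68.9, "wz": 0, "fingers": -0.3},
  {"x": -31.3, "y": 2.2, "z": 47.2, "wx": 0, "wy": -68.9, "wz": 0, "fingers": -0.3},
  {"x": -31.3, "y": 2.2, "z": 47.2, "wx": 0, "wy": -68.9, "wz": 0, "fingers": -0.3},
  {"x": -31.3, "y": 2.2, "z": 47.2, "wx": 0, "wy": -68.9, "wz": 0, "fingers": -0.3},
  {"x": -31.3, "y": 2.2, "z": 47.2, "wx": 0, "wy": -68.9, "wz": 0, "fingers": -0.3},
  {"x": -31.3, "y": 2.2, "z": 47.2, "wx": 0, "wy": -68.9, "wz": 0, "fingers": -0.3},
  {"x": -31.3, "y": 2.2, "z": 47.2, "wx": 0, "wy": -68.9, "wz": 0, "fingers": -0.3},
  {"x": -31.3, "y": 2.2, "z": 47.2, "wx": 0, "wy": -68.9, "wz": 0, "fingers": -0.3},
  {"x": -31.3, "y": 2.2, "z": 47.2, "wx": 0, "wy": -68.9, "wz": 0, "fingers": -0.3},
  {"x": -31.3, "y": 2.2, "z": 47.2, "wx": 0, "wy": -68.9, "wz": 0, "fingers": -0.3},
  {"x": -31.3, "y": 2.2, "z": 47.2, "wx": 0, "wy": -68.9, "wz": 0, "fingers": -0.3},
])

```text
t: 1.7
position: [569.5, -169.8, 200.2]
eef_rot: [-1.571, 0.004, -0.002]
wrist_force: [-0.1, -0.6, 0.4]
finger_gap: 31.0
```

```bash
python3 - <<'E'
from h import *
d=grab('wrist','w1'); s=arm.state();print(s['t'],s['position'],s['finger_gap'],s['joint_pos'].round(2))
W=cloud(d); np.savetxt('/dev/stdout',[proj(d,p) for p in([456,-168,12],[661,-168,12],[580,-166,54],[654,-168,80])],fmt='%.0f')
E
```

```text
1.75 [ 569.53164979 -169.84513954  200.31739668] 30.641009601228276 [ 0.5   0.4  -0.41  1.76  0.18  1.03  0.02]
```

View pics/w1.png

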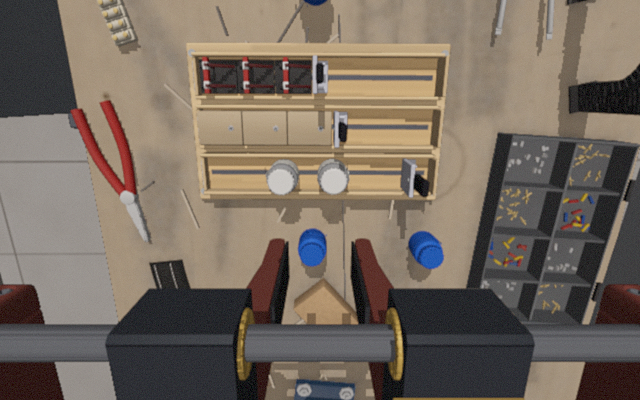

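```bash
python3 - <<'E'
from h import *
d=load('w1'); W=cloud(d)
for p in([456,-168,12],[661,-168,12],[580,-166,54],[532,-167,54],[654,-168,80]): print(p,proj(d,p).round(1))
hsv=cv2.cvtColor(d['color'],cv2.COLOR_BGR2HSV)
m=((hsv[...,1]<50)&(hsv[...,2]>140)&(W[...,2]>49)&(W[...,2]<60)).astype(np.uint8)*255; m[:150]=0;m[210:]=0;m[:,380:]=0
n,l,st,ce=cv2.connectedComponentsWithStats(m)
for i in range(1,n):
    if st[i,4]>60: print(st[i],ray(d,*ce[i],54).round(1))
# lip, rails by height in lane
c=cv2.resize(d['color'][140:210,185:460],None,fx=2.9,fy=2.9,interpolation=cv2.INTER_CUBIC);cv2.imwrite('pics/z4.png',c)
def pts(a,b,c_,e,lo,hi):
    P=W[c_:e,a:b].reshape(-1,3); return P[(P[:,2]>lo)&(P[:,2]<hi)]
for u in range(215,400,25): 
    col=W[140:210,u]; r=col[(col[:,2]>19)&(col[:,2]<29)]; print(u,r[:,[0,1,2]].round(0).tolist())
for v in (160,170,178,190): print(v,W[v,196:212].round(0).tolist(), )
T=pts(395,440,155,205,62,90); print('tab',T.mean(0),T[:,0].min(),T[:,0].max(),T[:,1].min(),T[:,1].max(),np.percentile(T[:,2],98))
E
```

```text
[456, -168, 12] [205.6 175.7]
[661, -168, 12] [410. 175.]
[580, -166, 54] [330.4 183. ]
[532, -167, 54] [276.4 184.3]
[654, -168, 80] [421.6 192.5]
[320 167  27  28 542] [ 582.5 -163.9   54. ]
[267 168  27  27 548] [ 535.6 -164.2   54. ]
215 [[472.0, -136.0, 24.0], [471.0, -137.0, 23.0], [471.0, -138.0, 24.0], [471.0, -139.0, 22.0], [470.0, -144.0, 21.0], [471.0, -145.0, 23.0], [471.0, -145.0, 25.0], [471.0, -146.0, 25.0], [467.0, -181.0, 21.0], [468.0, -180.0, 25.0], [467.0, -182.0, 22.0], [468.0, -182.0, 25.0]]
240 [[495.0, -136.0, 22.0], [495.0, -137.0, 25.0], [495.0, -138.0, 24.0], [495.0, -139.0, 24.0], [494.0, -144.0, 22.0], [494.0, -145.0, 23.0], [494.0, -146.0, 23.0], [495.0, -146.0, 24.0], [492.0, -181.0, 21.0], [492.0, -181.0, 22.0], [492.0, -182.0, 25.0], [492.0, -183.0, 24.0]]
265 [[519.0, -136.0, 23.0], [519.0, -137.0, 25.0], [519.0, -138.0, 24.0], [519.0, -139.0, 25.0], [518.0, -144.0, 21.0], [519.0, -145.0, 24.0], [519.0, -145.0, 25.0], [518.0, -146.0, 24.0], [518.0, -158.0, 26.0], [517.0, -181.0, 23.0], [517.0, -182.0, 23.0], [517.0, -183.0, 24.0]]
290 [[542.0, -136.0
[... 2256 characters left out ...]
21.0], [457.0, -168.0, 21.0], [459.0, -168.0, 22.0], [459.0, -168.0, 21.0], [459.0, -169.0, 16.0], [459.0, -170.0, 13.0], [459.0, -171.0, 11.0], [460.0, -171.0, 11.0], [461.0, -171.0, 10.0]]
190 [[440.0, -186.0, -1.0], [441.0, -186.0, -1.0], [443.0, -186.0, 0.0], [444.0, -186.0, -0.0], [447.0, -184.0, 8.0], [448.0, -184.0, 7.0], [449.0, -184.0, 7.0], [450.0, -184.0, 7.0], [457.0, -180.0, 23.0], [457.0, -180.0, 22.0], [458.0, -180.0, 22.0], [458.0, -181.0, 19.0], [460.0, -180.0, 21.0], [461.0, -181.0, 20.0], [462.0, -181.0, 21.0], [463.0, -181.0, 20.0]]
tab [ 655.7671795  -164.18916774   74.57825354] 653.6545027576244 660.0535108087179 -171.80315953181204 -158.10172403427723 80.29671580326661
```

View pics/z4.png

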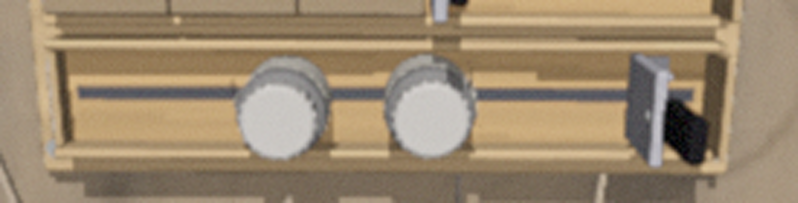

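>>> drive_tool([
  {"x": 8.65, "y": 5, "z": 0.4, "wx": 0, "wy": 0, "wz": 0, "fingers": -0.3},
  {"x": 8.65, "y": 9, "z": 0.4, "wx": 0, "wy": 0, "wz": 0, "fingers": -0.3},
  {"x": 8.65, "y": 11, "z": 0.4, "wx": 0, "wy": 0, "wz": 0, "fingers": -0.3},
  {"x": 8.65, "y": 11, "z": 0.4, "wx": 0, "wy": 0, "wz": 0, "fingers": -0.3},
])

```text
t: 2.25
position: [653.5, -167.1, 88.4]
eef_rot: [-1.57, 0.008, 0.001]
wrist_force: [0.7, 0.4, 0.8]
finger_gap: 30.6
```

```bash
python3 - <<'E'
from h import *
d=grab('wrist','w2'); grab('scene','s2'); s=arm.state();print(s['t'],s['position'],s['finger_gap'])
W=cloud(d); u,v=proj(d,[656,-165.5,80]); print(u,v)
m=(W[...,2]>64)&(W[...,2]<86)&(np.abs(W[...,0]-656)<14)&(np.abs(W[...,1]+165)<25); P=W[m]; print(len(P),np.percentile(P,[2,50,98],axis=0).round(1))
to([656,-165.5,58],0)
E
```

```text
2.35 [ 655.69419454 -167.14285363   91.88001686] 30.939486363310355
322.7233046618648 249.1673780280059
368 [[ 654.1 -171.3   65.8]
 [ 657.2 -162.8   78.6]
 [ 659.8 -158.2   80.2]]
shift cm [0.03 3.39 0.17] turn deg [ 0.  -0.3  0. ]
```

View pics/w2.png

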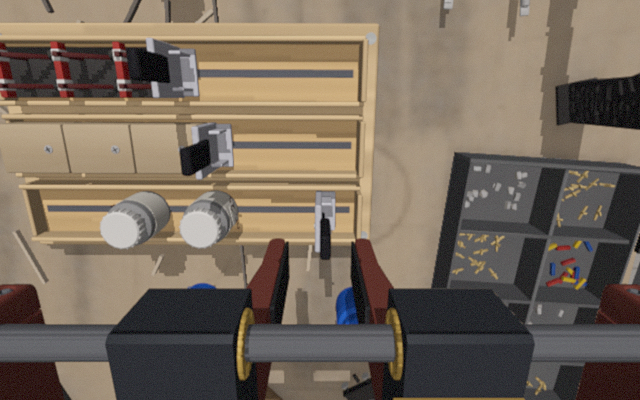

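>>> drive_tool([
  {"x": 0.1, "y": 2, "z": 0.2, "wx": 0, "wy": 0, "wz": 0, "fingers": -0.3},
  {"x": 0.1, "y": 3.3, "z": 0.2, "wx": 0, "wy": 0, "wz": 0, "fingers": -0.3},
  {"x": 0.1, "y": 3.4, "z": 0.2, "wx": 0, "wy": 0, "wz": 0, "fingers": -0.3},
  {"x": 0.1, "y": 3.4, "z": 0.2, "wx": 0, "wy": 0, "wz": 0, "fingers": -1},
  {"x": 0.1, "y": 3.4, "z": 0.2, "wx": 0, "wy": 0, "wz": 0, "fingers": -1},
  {"x": 0.1, "y": 3.4, "z": 0.2, "wx": 0, "wy": 0, "wz": 0, "fingers": -1},
  {"x": 0.1, "y": 3.4, "z": 0.2, "wx": 0, "wy": 0, "wz": 0, "fingers": -1},
], force=10)

```text
t: 3.22
position: [656.9, -165.2, 58.3]
eef_rot: [-1.572, 0.003, -0.004]
wrist_force: [-0.0, -0.3, 1.7]
finger_gap: 5.9
```

```bash
python3 - <<'E'
from h import *
d=grab('wrist','w3'); s=arm.state();print(s['t'],s['position'],s['finger_gap'],s['wrist_force'])
E
```

```text
3.275 [ 656.91624719 -165.20423494   58.32719615] 5.925305717830803 [-1.33777111  0.48279333  2.16649085]
```

View pics/w3.png

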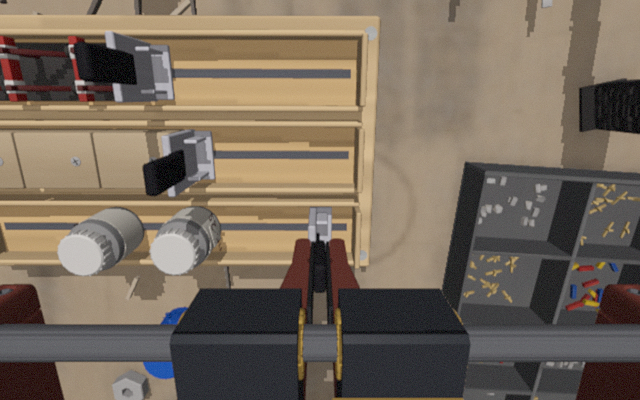

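>>> drive_tool([
  {"x": -1.1, "y": 0, "z": 0.01, "wx": 0, "wy": 0, "wz": 0, "fingers": -1},
  {"x": -2.2, "y": 0, "z": 0.02, "wx": 0, "wy": 0, "wz": 0, "fingers": -1},
  {"x": -3.3, "y": 0, "z": 0.03, "wx": 0, "wy": 0, "wz": 0, "fingers": -1},
  {"x": -4.4, "y": 0, "z": 0.04, "wx": 0, "wy": 0, "wz": 0, "fingers": -1},
  {"x": -5.5, "y": 0, "z": 0.05, "wx": 0, "wy": 0, "wz": 0, "fingers": -1},
  {"x": -6.6, "y": 0, "z": 0.06, "wx": 0, "wy": 0, "wz": 0, "fingers": -1},
  {"x": -7.7, "y": 0, "z": 0.08, "wx": 0, "wy": 0, "wz": 0, "fingers": -1},
  {"x": -8.8, "y": 0, "z": 0.09, "wx": 0, "wy": 0, "wz": 0, "fingers": -1},
  {"x": -9.9, "y": 0, "z": 0.1, "wx": 0, "wy": 0, "wz": 0, "fingers": -1},
  {"x": -11, "y": 0, "z": 0.11, "wx": 0, "wy": 0, "wz": 0, "fingers": -1},
  {"x": -12, "y": 0, "z": 0.12, "wx": 0, "wy": 0, "wz": 0, "fingers": -1},
  {"x": -12, "y": 0, "z": 0.12, "wx": 0, "wy": 0, "wz": 0, "fingers": -1},
], force=15)

```text
t: 4.78
position: [535.2, -164.0, 58.2]
eef_rot: [-1.572, 0.006, -0.003]
wrist_force: [-1.0, -5.5, 2.2]
finger_gap: 5.9
```

```bash
python3 - <<'E'
from h import *
d=grab('wrist','w4'); t=grab('top','t4'); s=arm.state();print(s['t'],s['position'],s['finger_gap'],s['wrist_force'])
cv2.imwrite('pics/z5.png',cv2.resize(t['color'][125:245,340:440],None,fx=5,fy=5,interpolation=cv2.INTER_CUBIC))
E
```

```text
4.875 [ 535.88278583 -164.03349351   58.23560045] 5.796054723640161 [-0.93961147 -5.71833826  1.20610952]
```

View pics/w4.png

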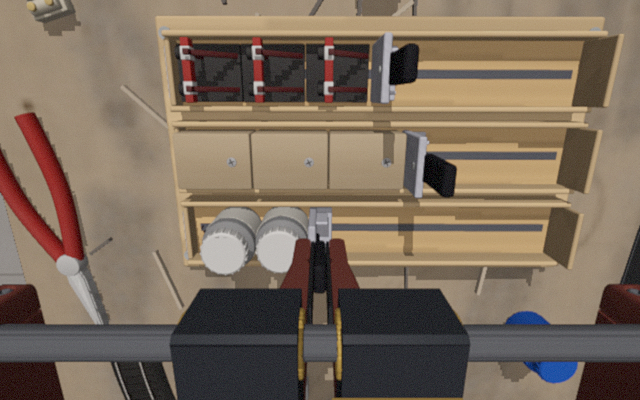

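>>> drive_tool([
  {"x": -0.3, "y": 0, "z": -0.1, "wx": 0, "wy": 0, "wz": 0, "fingers": -1},
  {"x": -0.6, "y": 0, "z": -0.1, "wx": 0, "wy": 0, "wz": 0, "fingers": -1},
  {"x": -0.9, "y": 0, "z": -0.1, "wx": 0, "wy": 0, "wz": 0, "fingers": -1},
  {"x": -1.05, "y": 0, "z": -0.1, "wx": 0, "wy": 0, "wz": 0, "fingers": -1},
  {"x": -1.05, "y": 0, "z": -0.1, "wx": 0, "wy": 0, "wz": 0, "fingers": -1},
])

```text
t: 5.5
position: [525.2, -164.2, 58.3]
eef_rot: [-1.572, 0.005, -0.003]
wrist_force: [1.2, 1.6, 0.3]
finger_gap: 5.6
```

```bash
python3 - <<'E'
from h import *
d=grab('wrist','w5'); s=arm.state();print(s['t'],s['position'],s['finger_gap'],s['wrist_force'])
cv2.imwrite('pics/z6.png',cv2.resize(d['color'][190:290,150:410],None,fx=3,fy=3,interpolation=cv2.INTER_CUBIC))
E
```

```text
5.55 [ 525.20037208 -164.24523796   58.24347425] 5.414748493631375 [0.63994428 1.39364439 0.71117258]
```

View pics/z6.png

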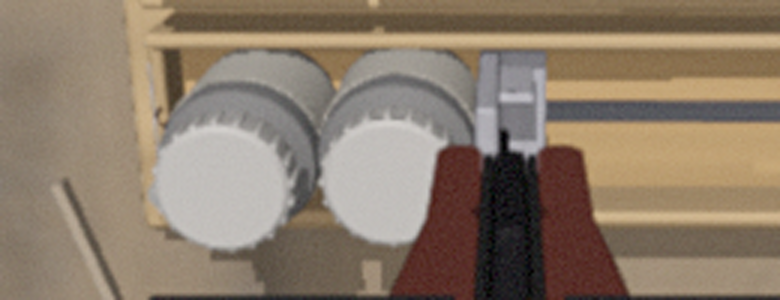

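>>> drive_tool([
  {"x": -0.1, "y": 0, "z": 0, "wx": 0, "wy": 0, "wz": 0, "fingers": -1},
  {"x": -0.2, "y": 0, "z": 0, "wx": 0, "wy": 0, "wz": 0, "fingers": -1},
  {"x": -0.2, "y": 0, "z": 0, "wx": 0, "wy": 0, "wz": 0, "fingers": -1},
])

```text
t: 5.92
position: [523.2, -164.2, 58.3]
eef_rot: [-1.571, 0.005, -0.003]
wrist_force: [1.2, 0.1, 0.1]
finger_gap: 6.0
```

>>> drive_tool([
  {"x": -0.1, "y": 0, "z": 0, "wx": 0, "wy": 0, "wz": 0, "fingers": -1},
  {"x": -0.1, "y": 0, "z": 0, "wx": 0, "wy": 0, "wz": 0, "fingers": -1},
])

```text
t: 6.18
position: [522.1, -164.2, 58.3]
eef_rot: [-1.571, 0.005, -0.002]
wrist_force: [1.5, -0.3, -1.0]
finger_gap: 6.2
```

>>> drive_tool([
  {"x": -0.1, "y": 0, "z": 0, "wx": 0, "wy": 0, "wz": 0, "fingers": -1},
  {"x": -0.1, "y": 0, "z": 0, "wx": 0, "wy": 0, "wz": 0, "fingers": -1},
])

```text
t: 6.42
position: [521.1, -164.2, 58.3]
eef_rot: [-1.571, 0.005, -0.003]
wrist_force: [2.0, 0.0, -1.8]
finger_gap: 6.0
```

```bash
python3 - <<'E'
from h import *
d=grab('wrist','w6'); s=arm.state();print(s['t'],s['position'],s['finger_gap'],s['wrist_force'])
cv2.imwrite('pics/z7.png',cv2.resize(d['color'][190:290,150:410],None,fx=3,fy=3,interpolation=cv2.INTER_CUBIC))
E
```

```text
6.475 [ 521.12975328 -164.16138919   58.2935952 ] 5.2912412328330864 [ 2.54165261 -0.24723881 -0.73489408]
```

View pics/z7.png

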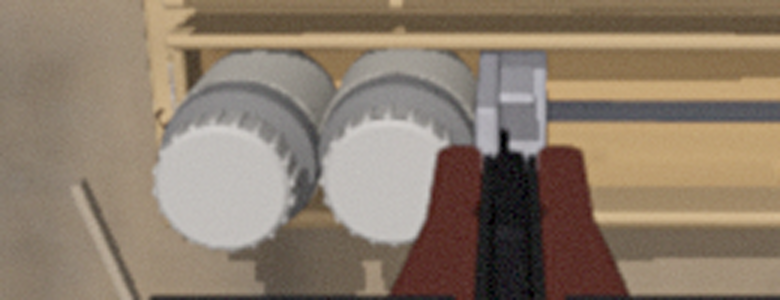

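>>> drive_tool([
  {"x": -0.1, "y": 0, "z": 0, "wx": 0, "wy": 0, "wz": 0, "fingers": -1},
  {"x": -0.1, "y": 0, "z": 0, "wx": 0, "wy": 0, "wz": 0, "fingers": -1},
])

```text
t: 6.72
position: [520.5, -164.1, 58.3]
eef_rot: [-1.571, 0.004, -0.003]
wrist_force: [4.2, 0.5, -4.2]
finger_gap: 6.1
```

>>> drive_tool([
  {"x": -0.1, "y": 0, "z": 0, "wx": 0, "wy": 0, "wz": 0, "fingers": -1},
  {"x": -0.1, "y": 0, "z": 0, "wx": 0, "wy": 0, "wz": 0, "fingers": -1},
])

```text
t: 6.98
position: [520.3, -164.2, 58.3]
eef_rot: [-1.571, 0.003, -0.004]
wrist_force: [6.8, -0.3, -5.8]
finger_gap: 5.5
```

```bash
python3 - <<'E'
from h import *
d=grab('wrist','w7')
cv2.imwrite('pics/z8.png',cv2.resize(d['color'][190:290,150:410],None,fx=3,fy=3,interpolation=cv2.INTER_CUBIC))
E
```

```text
(no output)
```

View pics/z8.png

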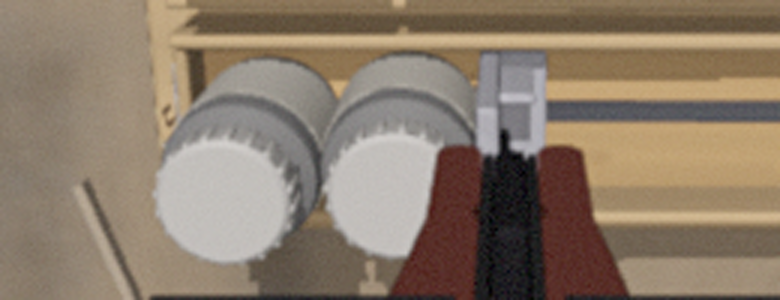

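>>> drive_tool([
  {"x": 0.3, "y": 0, "z": 0, "wx": 0, "wy": 0, "wz": 0, "fingers": -1},
  {"x": 1.5, "y": 0, "z": 0, "wx": 0, "wy": 0, "wz": 0, "fingers": -1},
  {"x": 3, "y": 0, "z": -0.02, "wx": 0, "wy": 0, "wz": 0, "fingers": -1},
  {"x": 4.5, "y": 0, "z": -0.04, "wx": 0, "wy": 0, "wz": 0, "fingers": -1},
  {"x": 6, "y": 0, "z": -0.06, "wx": 0, "wy": 0, "wz": 0, "fingers": -1},
  {"x": 7.5, "y": 0, "z": -0.07, "wx": 0, "wy": 0, "wz": 0, "fingers": -1},
  {"x": 9, "y": 0, "z": -0.08, "wx": 0, "wy": 0, "wz": 0, "fingers": -1},
  {"x": 10.5, "y": 0, "z": -0.09, "wx": 0, "wy": 0, "wz": 0, "fingers": -1},
  {"x": 12, "y": 0, "z": -0.1, "wx": 0, "wy": 0, "wz": 0, "fingers": -1},
  {"x": 13.5, "y": 0, "z": -0.1, "wx": 0, "wy": 0, "wz": 0, "fingers": -1},
  {"x": 14.4, "y": 0, "z": -0.1, "wx": 0, "wy": 0, "wz": 0, "fingers": -1},
  {"x": 14.4, "y": 0, "z": -0.1, "wx": 0, "wy": 0, "wz": 0, "fingers": -1},
])

```text
t: 8.52
position: [665.7, -165.4, 58.3]
eef_rot: [-1.571, 0.001, -0.006]
wrist_force: [1.3, 3.3, 0.1]
finger_gap: 6.0
```

>>> drive_tool([
  {"x": 0, "y": 0, "z": 0, "wx": 0, "wy": 0, "wz": 0, "fingers": -0.4},
  {"x": 0, "y": 0, "z": 0, "wx": 0, "wy": 0, "wz": 0, "fingers": -0.4},
  {"x": 0, "y": 0, "z": 0, "wx": 0, "wy": 0, "wz": 0, "fingers": -0.4},
  {"x": 0, "y": -4, "z": 0, "wx": 0, "wy": 0, "wz": 0, "fingers": -0.4},
  {"x": 0, "y": -9, "z": 0, "wx": 0, "wy": 0, "wz": 0, "fingers": -0.3},
  {"x": -19.1, "y": -14, "z": 33.5, "wx": 0, "wy": 0, "wz": 0, "fingers": -0.2},
  {"x": -19.1, "y": -14, "z": 33.5, "wx": 0, "wy": 0, "wz": 0, "fingers": -0.2},
  {"x": -19.1, "y": -14, "z": 33.5, "wx": 0, "wy": 0, "wz": 0, "fingers": -0.2},
  {"x": -19.1, "y": -14, "z": 33.5, "wx": 0, "wy": 0, "wz": 0, "fingers": -0.2},
  {"x": -19.1, "y": -14, "z": 33.5, "wx": 0, "wy": 0, "wz": 0, "fingers": -0.2},
  {"x": -19.1, "y": -14, "z": 33.5, "wx": 0, "wy": 0, "wz": 0, "fingers": -0.2},
  {"x": -19.1, "y": -14, "z": 33.5, "wx": 0, "wy": 0, "wz": 0, "fingers": -0.2},
])

```text
t: 10.02
position: [473.8, 174.3, 198.9]
eef_rot: [-1.57, -0.005, -0.002]
wrist_force: [0.7, -0.3, 0.0]
finger_gap: 35.4
```

>>> drive_tool([
  {"x": 0, "y": 0, "z": 0, "wx": 0, "wy": 0, "wz": 0, "fingers": -0.2},
])

```text
t: 10.15
position: [473.8, 174.3, 199.1]
eef_rot: [-1.57, -0.007, -0.001]
wrist_force: [-0.1, -1.7, 0.4]
finger_gap: 35.2
```

```bash
python3 - <<'E'
from h import *
d=grab('wrist','w8');t=grab('top','t8'); s=arm.state();print(s['t'],s['position'],s['finger_gap'],s['joint_pos'].round(2))
cv2.imwrite('pics/z9.png',cv2.resize(t['color'][125:245,340:440],None,fx=5,fy=5,interpolation=cv2.INTER_CUBIC))
E
```

```text
10.25 [474.45519566 173.02290779 198.79882542] 35.108976197459526 [ 0.    0.27 -0.55  1.95  0.18  0.96 -0.64]
```

View pics/w8.png

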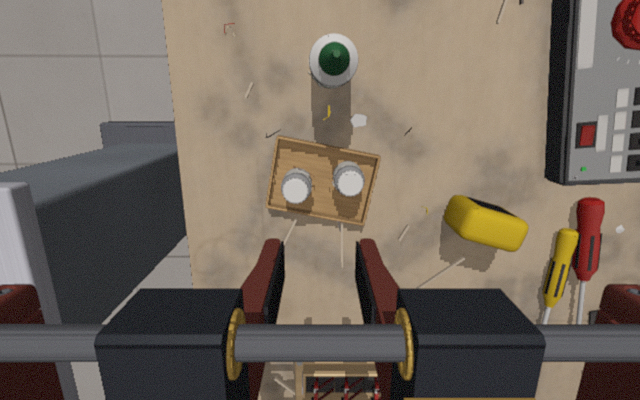

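View pics/z9.png

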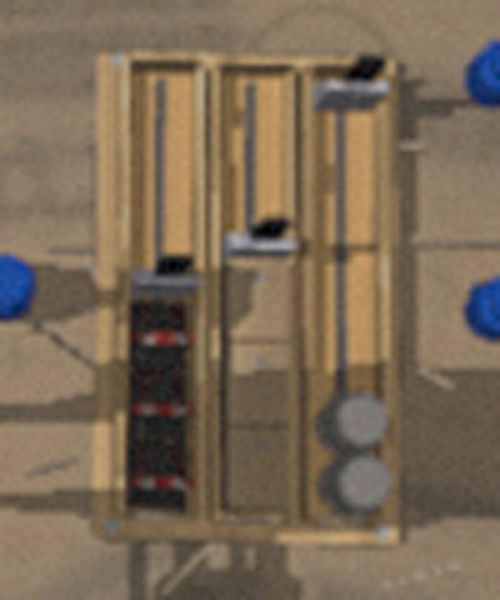

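```bash
python3 - <<'E'
from h import *
d=load('w8'); W=cloud(d); hsv=cv2.cvtColor(d['color'],cv2.COLOR_BGR2HSV)
m=((hsv[...,1]<50)&(hsv[...,2]>140)&(W[...,2]>39)&(W[...,2]<50)).astype(np.uint8)*255; m[:150]=0;m[215:]=0;m[:,:270]=0;m[:,380:]=0
n,l,st,ce=cv2.connectedComponentsWithStats(m)
for i in range(1,n):
    if st[i,4]>60: print(st[i],ray(d,*ce[i],44).round(1))
# tray rim
g=(W[...,2]>9)&(W[...,2]<17)&(np.abs(W[...,0]-475)<80)&(np.abs(W[...,1]-170)<70)
P=W[g][:,:2].astype(np.float32); print(cv2.minAreaRect(P))
G=W[(W[...,2]>60)&(W[...,2]<125)&(np.abs(W[...,0]-480)<50)&(W[...,1]>230)]; print('glue',np.percentile(G,[1,50,99],axis=0).round(0))
E
```

```text
[337 170  27  26 514] [503.5 176.3  44. ]
[282 177  26  27 511] [453.  169.5  44. ]
((477.7568664550781, 169.29269409179688), (74.40845489501953, 105.244873046875), 78.97674560546875)
glue [[468. 261.  66.]
 [485. 277.  77.]
 [503. 296. 115.]]
```

>>> drive_tool([
  {"x": 2.7, "y": 4, "z": 0.3, "wx": 0, "wy": 0, "wz": 0, "fingers": -0.14},
  {"x": 2.7, "y": 9, "z": 0.3, "wx": 0, "wy": 0, "wz": 0, "fingers": -0.14},
  {"x": 2.7, "y": 13, "z": 0.3, "wx": 0, "wy": 0, "wz": 0, "fingers": -0.14},
  {"x": 2.7, "y": 13, "z": 0.3, "wx": 0, "wy": 0, "wz": 0, "fingers": -0.14},
])

```text
t: 10.75
position: [500.6, 173.1, 66.0]
eef_rot: [-1.573, 0.003, -0.0]
wrist_force: [-0.0, 0.2, 0.7]
finger_gap: 37.7
```

>>> drive_tool([
  {"x": 0, "y": 0, "z": 0, "wx": 0, "wy": 0, "wz": 0, "fingers": -0.14},
])

```text
t: 10.88
position: [501.9, 172.7, 67.1]
eef_rot: [-1.573, 0.003, -0.002]
wrist_force: [1.0, 0.0, 0.5]
finger_gap: 37.9
```

```bash
python3 - <<'E'
from h import *
d=grab('wrist','w9'); s=arm.state();print(s['t'],s['position'],s['finger_gap'])
W=cloud(d); hsv=cv2.cvtColor(d['color'],cv2.COLOR_BGR2HSV)
m=((hsv[...,1]<50)&(hsv[...,2]>120)&(W[...,2]>40)&(W[...,2]<49)).astype(np.uint8)*255
n,l,st,ce=cv2.connectedComponentsWithStats(m)
for i in range(1,n):
    if st[i,4]>100: print(st[i],ce[i],ray(d,*ce[i],44).round(1))
to([501.2,176.3,18.5],0)
E
```

```text
10.925 [501.79840727 172.30164997  67.06159152] 38.015005520638425
[ 300  214   43   41 1339] [321.01941748 234.25840179] [503.6 176.7  44. ]
[ 211  226   43   41 1308] [231.62155963 246.14908257] [453.4 169.7  44. ]
shift cm [-0.06  4.86  0.41] turn deg [ 0.1 -0.2 -0. ]
```

View pics/w9.png

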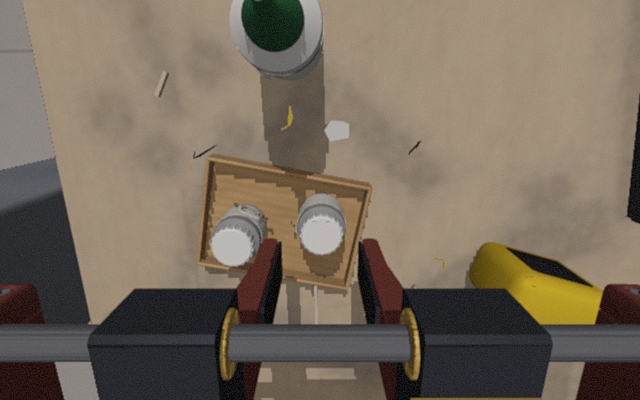

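>>> drive_tool([
  {"x": 0, "y": 1.5, "z": 0.4, "wx": 0, "wy": 0, "wz": 0, "fingers": -0.14},
  {"x": 0, "y": 3.2, "z": 0.4, "wx": 0, "wy": 0, "wz": 0, "fingers": -0.14},
  {"x": 0, "y": 4.5, "z": 0.4, "wx": 0, "wy": 0, "wz": 0, "fingers": -0.14},
  {"x": 0, "y": 4.85, "z": 0.4, "wx": 0, "wy": 0, "wz": 0, "fingers": -0.14},
  {"x": 0, "y": 4.85, "z": 0.4, "wx": 0, "wy": 0, "wz": 0, "fingers": -0.14},
])

```text
t: 11.55
position: [501.6, 176.3, 18.2]
eef_rot: [-1.574, 0.004, -0.002]
wrist_force: [0.6, 0.2, -0.2]
finger_gap: 37.6
```

>>> drive_tool([
  {"x": 0, "y": 0, "z": 0, "wx": 0, "wy": 0, "wz": 0, "fingers": -0.7},
  {"x": 0, "y": 0, "z": 0, "wx": 0, "wy": 0, "wz": 0, "fingers": -0.7},
  {"x": 0, "y": 0, "z": 0, "wx": 0, "wy": 0, "wz": 0, "fingers": -0.7},
], force=10)

```text
t: 11.92
position: [501.8, 176.3, 18.5]
eef_rot: [-1.573, 0.003, -0.003]
wrist_force: [-0.6, -0.5, 1.1]
finger_gap: 28.1
```

```bash
python3 - <<'E'
from h import *
d=grab('wrist','w10'); s=arm.state();print(s['t'],s['position'],s['finger_gap'],s['wrist_force'])
E
```

```text
11.975 [501.80735175 176.33784391  18.51289851] 28.02438331723226 [0.82079214 0.47140482 1.78724615]
```

View pics/w10.png

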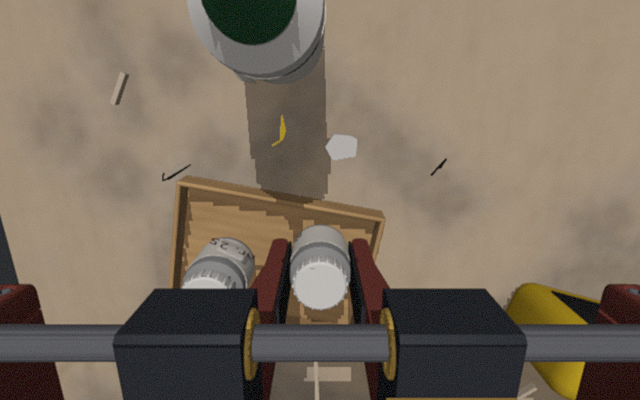

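>>> drive_tool([
  {"x": 0, "y": -1.5, "z": 0, "wx": 0, "wy": 0, "wz": 0, "fingers": -0.7},
  {"x": 0, "y": -5, "z": 0, "wx": 0, "wy": 0, "wz": 0, "fingers": -0.7},
  {"x": 0, "y": -9, "z": 0, "wx": 0, "wy": 0, "wz": 0, "fingers": -0.7},
  {"x": 0.5, "y": -11.5, "z": -4, "wx": 0, "wy": 0, "wz": 0, "fingers": -0.7},
  {"x": 1, "y": -11.5, "z": -9, "wx": 0, "wy": 0, "wz": 0, "fingers": -0.7},
  {"x": 2, "y": -11.5, "z": -14, "wx": 0, "wy": 0, "wz": 0, "fingers": -0.7},
  {"x": 3, "y": -11.5, "z": -19, "wx": 0, "wy": 0, "wz": 0, "fingers": -0.7},
  {"x": 4, "y": -11.5, "z": -24, "wx": 0, "wy": 0, "wz": 0, "fingers": -0.7},
  {"x": 5, "y": -11.5, "z": -29, "wx": 0, "wy": 0, "wz": 0, "fingers": -0.7},
  {"x": 5, "y": -11.5, "z": -33, "wx": 0, "wy": 0, "wz": 0, "fingers": -0.7},
  {"x": 5, "y": -11.5, "z": -34.1, "wx": 0, "wy": 0, "wz": 0, "fingers": -0.7},
  {"x": 5, "y": -11.5, "z": -34.1, "wx": 0, "wy": 0, "wz": 0, "fingers": -0.7},
])

```text
t: 13.48
position: [550.5, -164.3, 134.8]
eef_rot: [-1.573, 0.003, -0.003]
wrist_force: [-0.8, 0.3, -0.4]
finger_gap: 27.6
```

```bash
python3 - <<'E'
from h import *
d=grab('wrist','w11'); s=arm.state();print(s['t'],s['position'],s['finger_gap'],s['wrist_force'])
to([552,-164.8,60],0)
E
```

```text
13.525 [ 550.72663154 -162.9824245   134.81310933] 28.006189270721787 [ 0.42965218  0.2002692  -1.00831081]
shift cm [ 0.13  7.48 -0.17] turn deg [ 0.1 -0.1  0. ]
```

View pics/w11.png

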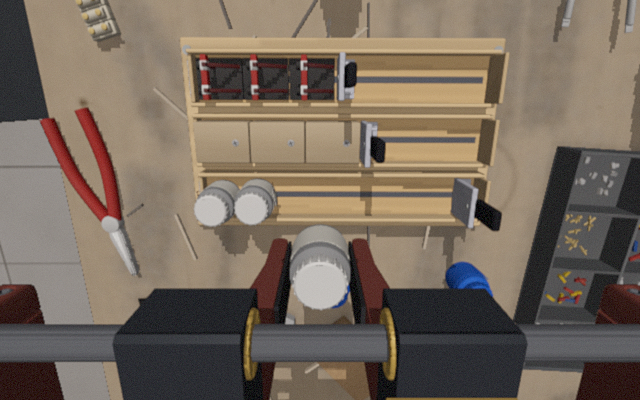

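Jar held upright at (320,270); lane empty behind the old jars at (216,203), (255,200). Lower to just above the rails.

>>> drive_tool([
  {"x": 0.13, "y": 3, "z": -0.17, "wx": 0, "wy": 0, "wz": 0, "fingers": -0.7},
  {"x": 0.13, "y": 6, "z": -0.17, "wx": 0, "wy": 0, "wz": 0, "fingers": -0.7},
  {"x": 0.13, "y": 8.6, "z": -0.17, "wx": 0, "wy": 0, "wz": 0, "fingers": -0.7},
  {"x": 0.13, "y": 8.6, "z": -0.17, "wx": 0, "wy": 0, "wz": 0, "fingers": -0.7},
  {"x": 0.13, "y": 8.6, "z": -0.17, "wx": 0, "wy": 0, "wz": 0, "fingers": -0.7},
])

```text
t: 14.15
position: [552.9, -163.5, 49.9]
eef_rot: [-1.572, -0.001, -0.001]
wrist_force: [-0.1, 0.3, 0.2]
finger_gap: 28.0
```

```bash
python3 - <<'E'
from h import *
d=grab('wrist','w12'); g=grab('scene','s12'); s=arm.state();print(s['t'],s['position'],s['finger_gap'],s['wrist_force'])
cv2.imwrite('pics/z10.png',cv2.resize(g['color'][120:240,290:430],None,fx=5,fy=5,interpolation=cv2.INTER_CUBIC))
to([552,-164.8,29.5],0)
E
```

```text
14.25 [ 553.11191402 -164.37481301   50.23565236] 28.045244080974033 [-0.2857705   0.12402049 -0.11268893]
shift cm [-0.12  2.07 -0.04] turn deg [ 0.1 -0.1  0.1]
```

View pics/w12.png

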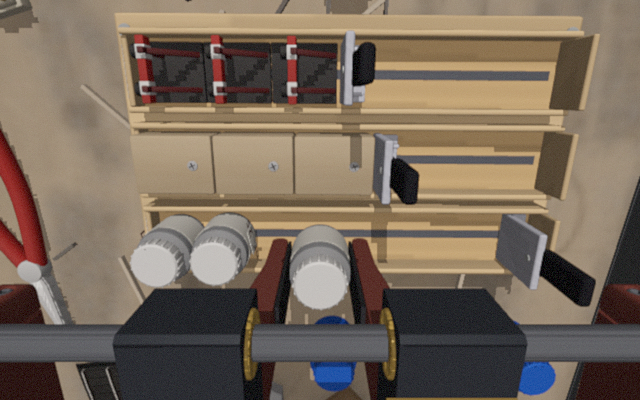

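View pics/z10.png

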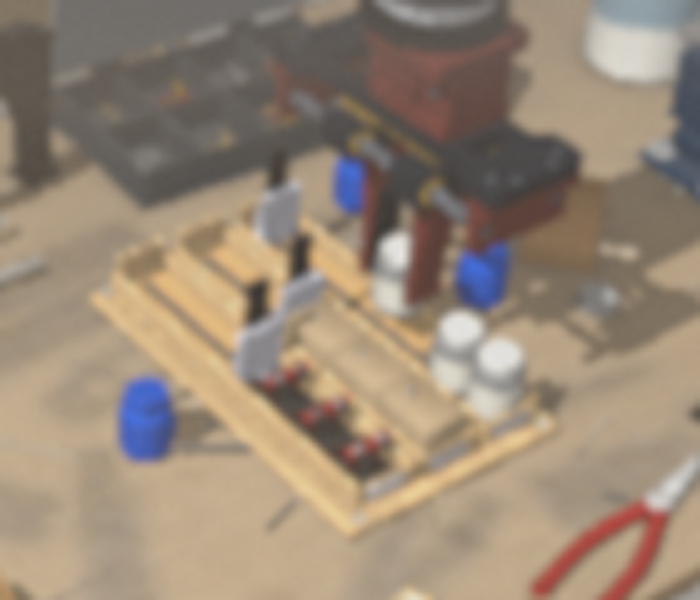

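```bash
python3 - <<'E'
from h import *
d=load('w12'); W=cloud(d)
for u in(270,375,400,450):
    c=W[195:285,u]; r=c[(c[:,2]>20)&(c[:,2]<29)]; print(u,r.round(1)[:, :].tolist())
c=W[250:310,300:342]; P=c[(c[...,2]>66)]; print(P[:,2].max(),np.percentile(P,[1,50,99],axis=0).round(1), P.mean(0))
E
```

```text
270 [[526.9, -137.4, 24.7], [526.8, -138.1, 24.3], [526.7, -138.8, 23.8], [526.1, -144.5, 20.2], [526.3, -144.5, 22.3], [526.5, -144.7, 23.5], [526.5, -145.1, 23.8], [526.5, -145.7, 24.0], [526.7, -145.8, 25.3], [526.3, -147.1, 23.3]]
375 [[584.3, -138.0, 23.0], [584.2, -138.3, 23.9], [584.2, -138.8, 24.0], [584.2, -139.5, 23.9], [585.0, -144.6, 20.1], [584.9, -144.9, 21.0], [584.5, -144.7, 23.7], [584.4, -144.9, 24.7], [584.3, -145.4, 25.0], [584.6, -146.5, 23.5], [584.5, -146.8, 24.4], [584.8, -147.9, 22.6]]
400 [[598.9, -144.9, 21.1], [598.4, -144.8, 23.4], [598.2, -145.1, 24.2], [598.2, -145.5, 24.7], [598.3, -146.2, 24.4], [598.4, -146.9, 24.0], [598.5, -147.6, 23.7], [601.1, -181.7, 21.6], [600.9, -181.7, 22.9], [601.1, -182.7, 22.1], [600.7, -182.5, 23.8], [600.6, -182.8, 24.4], [600.4, -183.0, 25.3], [600.7, -184.1, 24.5]]
450 [[625.2, -137.8, 23.7], [625.3, -138.4, 23.7], [625.8, -139.3, 22.7], [625.3, -139.5, 24.0], [626.9, -144.9, 21.2], [626.2, -145.0, 23.0], [626.2, -145.4, 23.3], [626.1, -145.9, 23.6], [625.9, -146.3, 24.2], [625.9, -146.8, 24.4], [626.2, -147.6, 23.9], [631.1, -182.4, 20.2], [630.5, -182.2, 21.9], [630.2, -182.4, 22.9], [630.0, -182.8, 23.4], [630.0, -183.3, 23.6], [629.5, -183.3, 24.9], [630.0, -184.4, 24.0]]
76.19672138811492 [[ 545.3 -175.    67.5]
 [ 553.9 -162.1   74.5]
 [ 563.  -152.7   75.8]] [ 554.04165644 -162.56736222   73.99608464]
```

>>> drive_tool([
  {"x": 0, "y": 0.6, "z": -0.07, "wx": 0, "wy": 0, "wz": 0, "fingers": -0.7},
  {"x": 0, "y": 1.3, "z": -0.07, "wx": 0, "wy": 0, "wz": 0, "fingers": -0.7},
  {"x": 0, "y": 1.8, "z": -0.07, "wx": 0, "wy": 0, "wz": 0, "fingers": -0.7},
  {"x": 0, "y": 2.1, "z": -0.07, "wx": 0, "wy": 0, "wz": 0, "fingers": -0.7},
  {"x": 0, "y": 2.1, "z": -0.07, "wx": 0, "wy": 0, "wz": 0, "fingers": -0.7},
])

```text
t: 14.88
position: [553.1, -165.1, 29.0]
eef_rot: [-1.573, -0.0, -0.003]
wrist_force: [0.1, -0.1, -0.3]
finger_gap: 27.8
```

>>> drive_tool([
  {"x": 0, "y": 0.08, "z": 0, "wx": 0, "wy": 0, "wz": 0, "fingers": -0.7},
  {"x": 0, "y": 0.08, "z": 0, "wx": 0, "wy": 0, "wz": 0, "fingers": -0.7},
])

```text
t: 15.12
position: [553.2, -165.1, 28.5]
eef_rot: [-1.573, -0.0, -0.003]
wrist_force: [-0.8, -0.0, 2.3]
finger_gap: 28.1
```

```bash
python3 - <<'E'
from h import *
d=grab('wrist','w13'); s=arm.state();print(s['t'],s['position'],s['finger_gap'],s['wrist_force'])
E
```

```text
15.175 [ 553.20771048 -165.0571238    28.4824114 ] 27.796319983742386 [-0.26362638  0.146176    3.97086406]
```

View pics/w13.png

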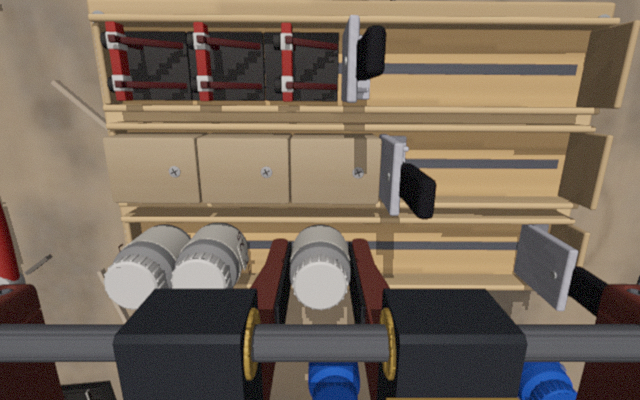

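>>> drive_tool([
  {"x": 0, "y": 0, "z": 0, "wx": 0, "wy": 0, "wz": 0, "fingers": -0.18},
  {"x": 0, "y": 0, "z": 0, "wx": 0, "wy": 0, "wz": 0, "fingers": -0.18},
  {"x": 0, "y": -1, "z": 0, "wx": 0, "wy": 0, "wz": 0, "fingers": -0.18},
  {"x": 0, "y": -3, "z": 0, "wx": 0, "wy": 0, "wz": 0, "fingers": -0.18},
  {"x": 0, "y": -8, "z": 0, "wx": 0, "wy": 0, "wz": 0, "fingers": -0.18},
  {"x": -10.2, "y": -11, "z": 33.5, "wx": 0, "wy": 0, "wz": 0, "fingers": -0.1},
  {"x": -10.2, "y": -11, "z": 33.5, "wx": 0, "wy": 0, "wz": 0, "fingers": -0.1},
  {"x": -10.2, "y": -11, "z": 33.5, "wx": 0, "wy": 0, "wz": 0, "fingers": -0.1},
  {"x": -10.2, "y": -11, "z": 33.5, "wx": 0, "wy": 0, "wz": 0, "fingers": -0.1},
  {"x": -10.2, "y": -11, "z": 33.5, "wx": 0, "wy": 0, "wz": 0, "fingers": -0.1},
  {"x": -10.2, "y": -11, "z": 33.5, "wx": 0, "wy": 0, "wz": 0, "fingers": -0.1},
  {"x": -10.2, "y": -11, "z": 33.5, "wx": 0, "wy": 0, "wz": 0, "fingers": -0.1},
])

```text
t: 16.68
position: [451.0, 174.1, 139.5]
eef_rot: [-1.571, -0.007, 0.0]
wrist_force: [0.0, -0.5, 0.2]
finger_gap: 39.1
```

>>> drive_tool([
  {"x": 0, "y": 0, "z": 0, "wx": 0, "wy": 0, "wz": 0, "fingers": -0.1},
])

```text
t: 16.8
position: [451.4, 173.2, 140.2]
eef_rot: [-1.572, -0.008, -0.001]
wrist_force: [0.4, -1.6, 0.2]
finger_gap: 39.5
```

```bash
python3 - <<'E'
from h import *
d=grab('wrist','w14'); t=grab('top','t14');s=arm.state();print(s['t'],s['position'],s['finger_gap'],s['wrist_force'])
cv2.imwrite('pics/z11.png',cv2.resize(t['color'][125:245,340:440],None,fx=5,fy=5,interpolation=cv2.INTER_CUBIC))
W=cloud(d); hsv=cv2.cvtColor(d['color'],cv2.COLOR_BGR2HSV)
m=((hsv[...,1]<50)&(hsv[...,2]>120)&(W[...,2]>40)&(W[...,2]<49)).astype(np.uint8)*255
n,l,st,ce=cv2.connectedComponentsWithStats(m)
for i in range(1,n):
    if st[i,4]>100: print(st[i],ce[i],ray(d,*ce[i],44).round(1))
to([451.6,169.5,18.5],0)
E
```

```text
16.9 [451.54557136 173.162083   140.04474433] 39.71835390887076 [ 0.35140829 -0.29885471  0.01175236]
[304 193  32  31 730] [319.33972603 208.28630137] [452.8 169.3  44. ]
shift cm [-0.06 12.15 -0.36] turn deg [0.  0.2 0.3]
```

View pics/w14.png

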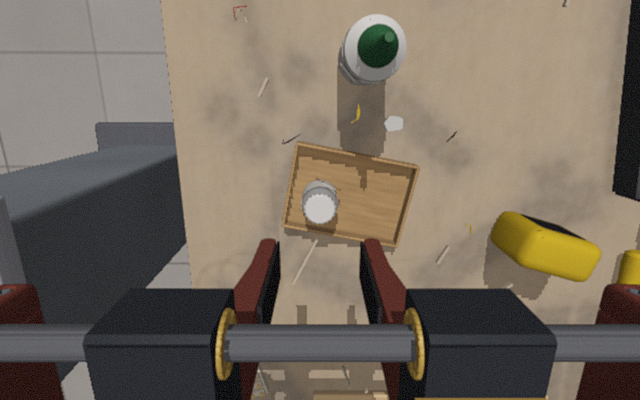

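View pics/z11.png

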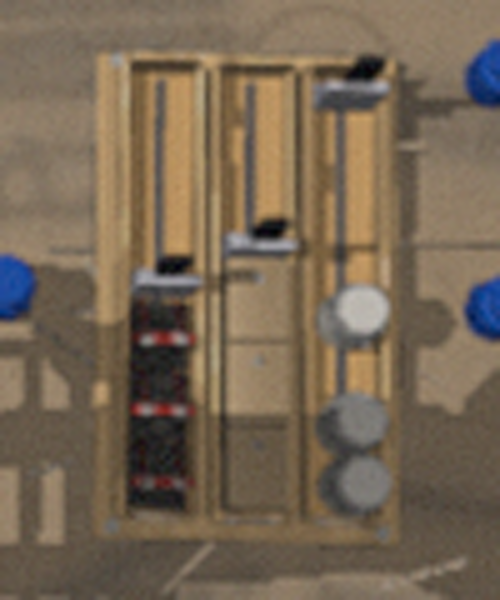

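>>> drive_tool([
  {"x": -0.02, "y": 3, "z": -0.38, "wx": 0, "wy": 0.2, "wz": 0.2, "fingers": -0.1},
  {"x": -0.02, "y": 6, "z": -0.38, "wx": 0, "wy": 0.2, "wz": 0.2, "fingers": -0.1},
  {"x": -0.02, "y": 9, "z": -0.38, "wx": 0, "wy": 0.2, "wz": 0.2, "fingers": -0.1},
  {"x": -0.02, "y": 11, "z": -0.38, "wx": 0, "wy": 0.2, "wz": 0.2, "fingers": -0.1},
  {"x": -0.02, "y": 12.1, "z": -0.38, "wx": 0, "wy": 0.2, "wz": 0.2, "fingers": -0.1},
  {"x": -0.02, "y": 12.1, "z": -0.38, "wx": 0, "wy": 0.2, "wz": 0.2, "fingers": -0.1},
  {"x": -0.02, "y": 12.1, "z": -0.38, "wx": 0, "wy": 0.2, "wz": 0.2, "fingers": -0.1},
])

```text
t: 17.77
position: [452.7, 169.3, 19.7]
eef_rot: [-1.571, -0.002, -0.003]
wrist_force: [-0.7, -0.8, 0.4]
finger_gap: 39.5
```

>>> drive_tool([
  {"x": 0, "y": 0, "z": 0, "wx": 0, "wy": 0, "wz": 0, "fingers": -0.7},
  {"x": 0, "y": 0, "z": 0, "wx": 0, "wy": 0, "wz": 0, "fingers": -0.7},
  {"x": 0, "y": 0, "z": 0, "wx": 0, "wy": 0, "wz": 0, "fingers": -0.7},
], force=10)

```text
t: 18.15
position: [453.3, 169.5, 20.4]
eef_rot: [-1.571, -0.003, -0.004]
wrist_force: [-0.6, -0.9, 5.6]
finger_gap: 27.7
```

```bash
python3 - <<'E'
from h import *
d=grab('wrist','w15'); s=arm.state();print(s['t'],s['position'],s['finger_gap'],s['wrist_force'])
to([606,-165.2,s['position'][2]],0)
E
```

```text
18.2 [453.2675758  169.47342029  20.40863892] 27.995275678731172 [-0.2562191  -1.38187601  5.52398334]
shift cm [ 15.3    0.06 -33.45] turn deg [-0.  -0.1  0.3]
```

View pics/w15.png

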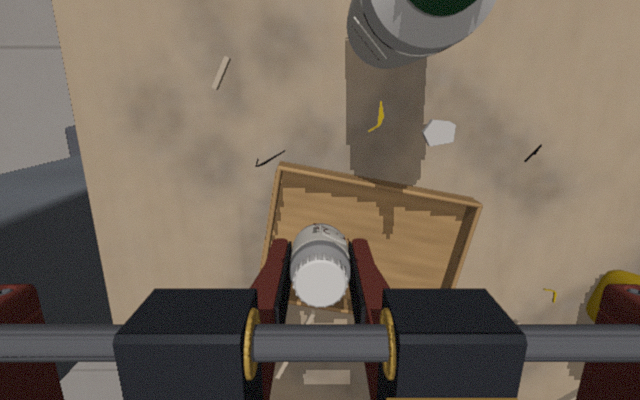

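>>> drive_tool([
  {"x": 0, "y": -1.5, "z": 0, "wx": 0, "wy": 0, "wz": 0, "fingers": -0.7},
  {"x": 0, "y": -5, "z": 0, "wx": 0, "wy": 0, "wz": 0, "fingers": -0.7},
  {"x": 0, "y": -9, "z": 0, "wx": 0, "wy": 0, "wz": 0, "fingers": -0.7},
  {"x": 2, "y": -12, "z": -4, "wx": 0, "wy": 0, "wz": 0, "fingers": -0.7},
  {"x": 4, "y": -12, "z": -9, "wx": 0, "wy": 0, "wz": 0, "fingers": -0.7},
  {"x": 6, "y": -12, "z": -14, "wx": 0, "wy": 0, "wz": 0, "fingers": -0.7},
  {"x": 9, "y": -12, "z": -19, "wx": 0, "wy": 0, "wz": 0, "fingers": -0.7},
  {"x": 12, "y": -12, "z": -24, "wx": 0, "wy": 0, "wz": 0, "fingers": -0.7},
  {"x": 14, "y": -12, "z": -29, "wx": 0, "wy": 0, "wz": 0, "fingers": -0.7},
  {"x": 15.3, "y": -12, "z": -33, "wx": 0, "wy": 0, "wz": 0, "fingers": -0.7},
  {"x": 15.3, "y": -12, "z": -33.5, "wx": 0, "wy": 0, "wz": 0, "fingers": -0.7},
  {"x": 15.3, "y": -12, "z": -33.5, "wx": 0, "wy": 0, "wz": 0, "fingers": -0.7},
])

```text
t: 19.7
position: [605.0, -165.0, 141.4]
eef_rot: [-1.57, -0.003, -0.004]
wrist_force: [0.4, 0.8, 0.6]
finger_gap: 28.1
```

```bash
python3 - <<'E'
from h import *
d=grab('wrist','w16'); s=arm.state();print(s['t'],s['position'],s['finger_gap'],s['wrist_force'])
to([606,-165.2,52],0)
E
```

```text
19.75 [ 605.0681044  -164.02393461  141.40235615] 28.122059507071572 [-1.09018093  1.16880732  0.47353946]
shift cm [ 0.05  8.94 -0.13] turn deg [-0.1  0.   0.3]
```

View pics/w16.png

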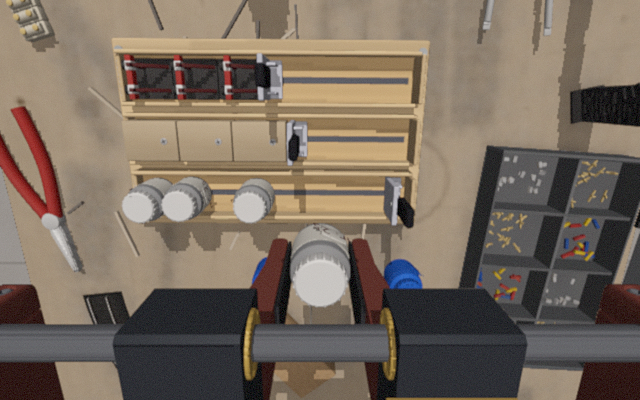

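>>> drive_tool([
  {"x": 0.05, "y": 3, "z": -0.14, "wx": 0, "wy": 0, "wz": 0.3, "fingers": -0.7},
  {"x": 0.05, "y": 6, "z": -0.14, "wx": 0, "wy": 0, "wz": 0.3, "fingers": -0.7},
  {"x": 0.05, "y": 9, "z": -0.14, "wx": 0, "wy": 0, "wz": 0.3, "fingers": -0.7},
  {"x": 0.05, "y": 9, "z": -0.14, "wx": 0, "wy": 0, "wz": 0.3, "fingers": -0.7},
  {"x": 0.05, "y": 9, "z": -0.14, "wx": 0, "wy": 0, "wz": 0.3, "fingers": -0.7},
])

```text
t: 20.38
position: [606.8, -164.1, 52.8]
eef_rot: [-1.569, -0.002, 0.001]
wrist_force: [-0.3, -0.5, -0.6]
finger_gap: 27.8
```

```bash
python3 - <<'E'
from h import *
d=grab('wrist','w17'); s=arm.state();print(s['t'],s['position'],s['finger_gap'],s['wrist_force'])
W=cloud(d)
for u in(270,375,400):
    c=W[195:285,u]; r=c[(c[:,2]>20)&(c[:,2]<29)]; print(u,r.round(1)[:,1].tolist())
c=W[250:310,300:342]; P=c[(c[...,2]>66)]; print(np.percentile(P,[1,50,99],axis=0).round(1))
to([606,-165.2,31],0)
E
```

```text
20.425 [ 607.05424363 -164.52320579   53.08174857] 27.740686215451454 [ 0.83567736  1.06058712 -0.33599177]
270 [-144.6, -144.6, -144.6, -145.1, -145.9, -146.4, -147.1]
375 [-138.8, -139.5, -140.2, -145.2, -145.1, -145.6, -145.7, -146.3, -147.2, -147.8, -182.0]
400 [-138.8, -139.8, -140.0, -145.0, -145.2, -145.1, -145.9, -146.4, -147.1, -147.2, -182.1, -182.4, -182.4, -182.2, -182.8, -183.4, -184.3, -184.8]
[[ 599.1 -175.7   66.3]
 [ 607.8 -162.5   75.3]
 [ 617.  -153.2   76.8]]
shift cm [-0.11  2.21 -0.07] turn deg [-0.1  0.1  0.1]
```

View pics/w17.png

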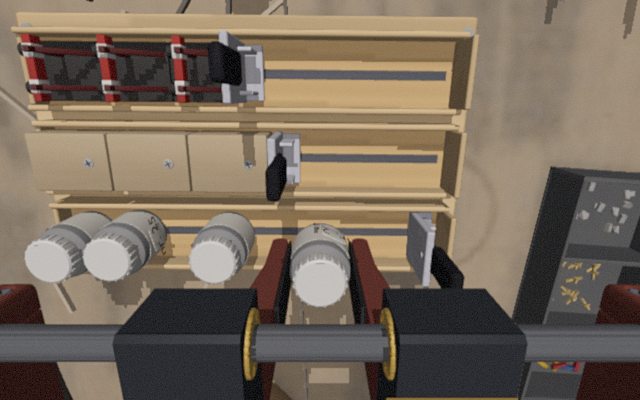

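>>> drive_tool([
  {"x": 0, "y": 0.6, "z": -0.05, "wx": 0, "wy": 0, "wz": 0, "fingers": -0.7},
  {"x": 0, "y": 1.3, "z": -0.05, "wx": 0, "wy": 0, "wz": 0, "fingers": -0.7},
  {"x": 0, "y": 1.9, "z": -0.05, "wx": 0, "wy": 0, "wz": 0, "fingers": -0.7},
  {"x": 0, "y": 2.2, "z": -0.05, "wx": 0, "wy": 0, "wz": 0, "fingers": -0.7},
  {"x": 0, "y": 2.2, "z": -0.05, "wx": 0, "wy": 0, "wz": 0, "fingers": -0.7},
])

```text
t: 21.05
position: [607.0, -165.0, 30.8]
eef_rot: [-1.57, -0.002, 0.001]
wrist_force: [0.7, 0.0, -0.4]
finger_gap: 28.1
```

>>> drive_tool([
  {"x": 0, "y": 0.06, "z": 0, "wx": 0, "wy": 0, "wz": 0, "fingers": -0.7},
  {"x": 0, "y": 0.06, "z": 0, "wx": 0, "wy": 0, "wz": 0, "fingers": -0.7},
])

```text
t: 21.3
position: [607.2, -164.9, 30.5]
eef_rot: [-1.57, -0.003, 0.0]
wrist_force: [-1.0, -0.5, 1.4]
finger_gap: 28.0
```

>>> drive_tool([
  {"x": 0, "y": 0.06, "z": 0, "wx": 0, "wy": 0, "wz": 0, "fingers": -0.7},
  {"x": 0, "y": 0.06, "z": 0, "wx": 0, "wy": 0, "wz": 0, "fingers": -0.7},
])

```text
t: 21.55
position: [607.2, -164.9, 30.4]
eef_rot: [-1.57, -0.003, 0.0]
wrist_force: [-2.3, 0.6, 5.8]
finger_gap: 28.0
```

>>> drive_tool([
  {"x": 0, "y": 0, "z": 0, "wx": 0, "wy": 0, "wz": 0, "fingers": -0.18},
  {"x": 0, "y": 0, "z": 0, "wx": 0, "wy": 0, "wz": 0, "fingers": -0.18},
  {"x": 0, "y": -1, "z": 0, "wx": 0, "wy": 0, "wz": 0, "fingers": -0.18},
  {"x": 0, "y": -3, "z": 0, "wx": 0, "wy": 0, "wz": 0, "fingers": -0.18},
  {"x": 0, "y": -8, "z": 0, "wx": 0, "wy": 0, "wz": 0, "fingers": -0.18},
  {"x": 6, "y": -8, "z": 0, "wx": 0, "wy": 0, "wz": 0, "fingers": -0.3},
  {"x": 6, "y": -8, "z": 0, "wx": 0, "wy": 0, "wz": 0, "fingers": -0.3},
  {"x": 6, "y": -8, "z": 0, "wx": 0, "wy": 0, "wz": 0, "fingers": -0.3},
])

```text
t: 22.55
position: [666.9, -164.8, 111.1]
eef_rot: [-1.57, -0.003, 0.0]
wrist_force: [-0.4, 0.2, -0.1]
finger_gap: 30.6
```

```bash
python3 - <<'E'
from h import *
d=grab('wrist','w18'); s=arm.state();print(s['t'],s['position'],s['finger_gap'],s['wrist_force'])
to([667.3,-165.3,58],0)
E
```

```text
22.6 [ 666.30069004 -165.05319509  110.86881321] 30.658473431821648 [ 0.41661913  0.13587542 -0.56205227]
shift cm [ 0.1   5.29 -0.03] turn deg [-0.   0.1  0. ]
```

View pics/w18.png

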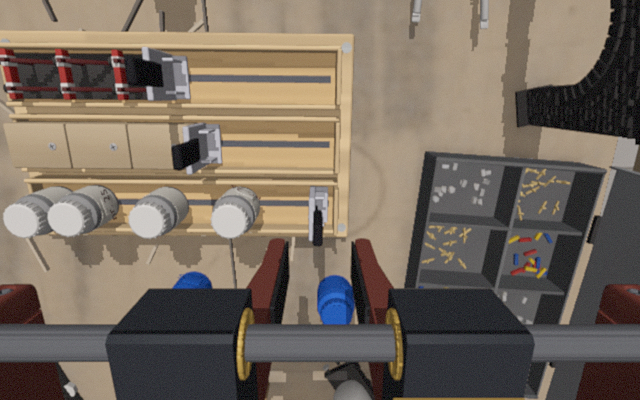

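All four jars stand in the lane; slider tab at (318,225) between the fingers. Grip it again.

>>> drive_tool([
  {"x": 0.05, "y": 2.5, "z": -0.03, "wx": 0, "wy": 0, "wz": 0, "fingers": -0.3},
  {"x": 0.05, "y": 4.5, "z": -0.03, "wx": 0, "wy": 0, "wz": 0, "fingers": -0.3},
  {"x": 0.05, "y": 5.25, "z": -0.03, "wx": 0, "wy": 0, "wz": 0, "fingers": -0.3},
  {"x": 0.05, "y": 5.25, "z": -0.03, "wx": 0, "wy": 0, "wz": 0, "fingers": -1},
  {"x": 0.05, "y": 5.25, "z": -0.03, "wx": 0, "wy": 0, "wz": 0, "fingers": -1},
  {"x": 0.05, "y": 5.25, "z": -0.03, "wx": 0, "wy": 0, "wz": 0, "fingers": -1},
  {"x": 0.05, "y": 5.25, "z": -0.03, "wx": 0, "wy": 0, "wz": 0, "fingers": -1},
  {"x": 0.05, "y": 5.25, "z": -0.03, "wx": 0, "wy": 0, "wz": 0, "fingers": -1},
], force=15)

```text
t: 23.6
position: [667.2, -165.4, 59.1]
eef_rot: [-1.57, -0.002, -0.0]
wrist_force: [-1.8, 0.3, 5.5]
finger_gap: 5.7
```

>>> drive_tool([
  {"x": -0.8, "y": 0, "z": 0, "wx": 0, "wy": 0, "wz": 0, "fingers": -1},
  {"x": -1.7, "y": 0, "z": 0.01, "wx": 0, "wy": 0, "wz": 0, "fingers": -1},
  {"x": -2.6, "y": 0, "z": 0.02, "wx": 0, "wy": 0, "wz": 0, "fingers": -1},
  {"x": -3.5, "y": 0, "z": 0.03, "wx": 0, "wy": 0, "wz": 0, "fingers": -1},
  {"x": -4.4, "y": 0, "z": 0.03, "wx": 0, "wy": 0, "wz": 0, "fingers": -1},
  {"x": -5.3, "y": 0, "z": 0.04, "wx": 0, "wy": 0, "wz": 0, "fingers": -1},
  {"x": -6.2, "y": 0, "z": 0.05, "wx": 0, "wy": 0, "wz": 0, "fingers": -1},
  {"x": -7.1, "y": 0, "z": 0.05, "wx": 0, "wy": 0, "wz": 0, "fingers": -1},
  {"x": -7.8, "y": 0, "z": 0.06, "wx": 0, "wy": 0, "wz": 0, "fingers": -1},
  {"x": -8.3, "y": 0, "z": 0.06, "wx": 0, "wy": 0, "wz": 0, "fingers": -1},
  {"x": -8.3, "y": 0, "z": 0.06, "wx": 0, "wy": 0, "wz": 0, "fingers": -1},
])

```text
t: 24.98
position: [583.4, -164.8, 59.1]
eef_rot: [-1.57, -0.001, 0.001]
wrist_force: [-1.2, 1.8, 5.7]
finger_gap: 5.8
```

```bash
python3 - <<'E'
from h import *
d=grab('wrist','w19'); s=arm.state();print(s['t'],s['position'],s['finger_gap'],s['wrist_force'])
E
```

```text
25.025 [ 583.4530648  -164.7767899    59.09008335] 5.902281527062332 [-0.85210832  1.11925864  6.60350393]
```

View pics/w19.png

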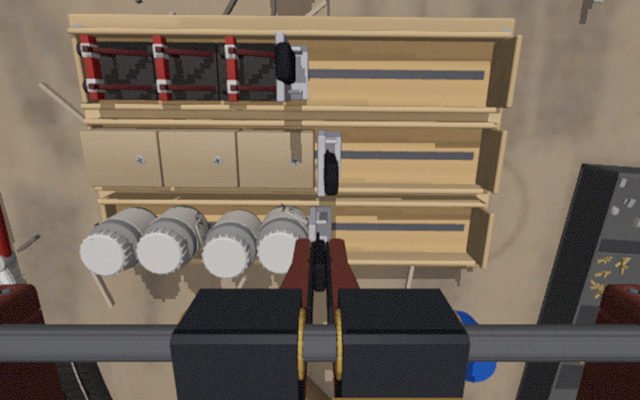

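>>> drive_tool([
  {"x": -0.15, "y": 0, "z": 0, "wx": 0, "wy": 0, "wz": 0, "fingers": -1},
  {"x": -0.3, "y": 0, "z": 0, "wx": 0, "wy": 0, "wz": 0, "fingers": -1},
  {"x": -0.4, "y": 0, "z": 0, "wx": 0, "wy": 0, "wz": 0, "fingers": -1},
  {"x": -0.4, "y": 0, "z": 0, "wx": 0, "wy": 0, "wz": 0, "fingers": -1},
])

```text
t: 25.52
position: [579.5, -164.7, 59.1]
eef_rot: [-1.57, -0.001, 0.001]
wrist_force: [2.4, 0.6, 2.2]
finger_gap: 5.7
```

>>> drive_tool([
  {"x": -0.1, "y": 0, "z": 0, "wx": 0, "wy": 0, "wz": 0, "fingers": -1},
  {"x": -0.1, "y": 0, "z": 0, "wx": 0, "wy": 0, "wz": 0, "fingers": -1},
])

```text
t: 25.78
position: [578.5, -164.8, 59.1]
eef_rot: [-1.57, -0.001, 0.001]
wrist_force: [1.5, 1.9, 1.4]
finger_gap: 6.3
```

>>> drive_tool([
  {"x": -0.1, "y": 0, "z": 0, "wx": 0, "wy": 0, "wz": 0, "fingers": -1},
  {"x": -0.1, "y": 0, "z": 0, "wx": 0, "wy": 0, "wz": 0, "fingers": -1},
])

```text
t: 26.02
position: [577.7, -164.7, 59.1]
eef_rot: [-1.57, -0.002, 0.001]
wrist_force: [2.6, 1.2, 0.4]
finger_gap: 6.1
```

>>> drive_tool([
  {"x": -0.1, "y": 0, "z": 0, "wx": 0, "wy": 0, "wz": 0, "fingers": -1},
  {"x": -0.1, "y": 0, "z": 0, "wx": 0, "wy": 0, "wz": 0, "fingers": -1},
])

```text
t: 26.28
position: [577.4, -164.7, 59.2]
eef_rot: [-1.57, -0.003, -0.001]
wrist_force: [5.4, 0.6, -0.5]
finger_gap: 5.7
```

>>> drive_tool([
  {"x": -0.1, "y": 0, "z": 0, "wx": 0, "wy": 0, "wz": 0, "fingers": -1},
  {"x": -0.1, "y": 0, "z": 0, "wx": 0, "wy": 0, "wz": 0, "fingers": -1},
])

```text
t: 26.52
position: [577.4, -164.7, 59.2]
eef_rot: [-1.57, -0.005, -0.002]
wrist_force: [5.7, 1.5, -3.0]
finger_gap: 5.8
```

```bash
python3 - <<'E'
from h import *
d=grab('wrist','w20'); s=arm.state();print(s['t'],s['position'],s['finger_gap'],s['wrist_force'])
cv2.imwrite('pics/z12.png',cv2.resize(d['color'][190:290,70:340],None,fx=2.9,fy=2.9,interpolation=cv2.INTER_CUBIC))
E
```

```text
26.575 [ 577.36915291 -164.65975038   59.1564678 ] 5.753296552376026 [ 6.18692838  0.73833351 -1.31894166]
```

View pics/z12.png

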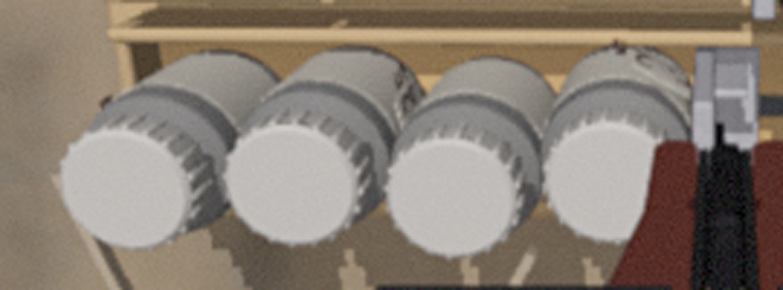

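>>> drive_tool([
  {"x": 0, "y": 0, "z": 0, "wx": 0, "wy": 0, "wz": 0, "fingers": -0.6},
  {"x": 0, "y": 0, "z": 0, "wx": 0, "wy": 0, "wz": 0, "fingers": -0.5},
  {"x": 0, "y": 0, "z": 0, "wx": 0, "wy": 0, "wz": 0, "fingers": -0.5},
  {"x": 0, "y": -2, "z": 0, "wx": 0, "wy": 0, "wz": 0, "fingers": -0.5},
  {"x": 0, "y": -5, "z": 0, "wx": 0, "wy": 0, "wz": 0, "fingers": -0.5},
  {"x": 0, "y": -10, "z": 0, "wx": 0, "wy": 0, "wz": 0, "fingers": -0.5},
  {"x": 0, "y": -14, "z": 0, "wx": 0, "wy": 0, "wz": 0, "fingers": -0.5},
  {"x": 0, "y": -14, "z": 0, "wx": 0, "wy": 0, "wz": 0, "fingers": -0.5},
  {"x": 0, "y": -14, "z": 0, "wx": 0, "wy": 0, "wz": 0, "fingers": -0.5},
])

```text
t: 27.7
position: [576.4, -164.9, 199.4]
eef_rot: [-1.57, -0.005, -0.002]
wrist_force: [0.5, 0.7, -0.3]
finger_gap: 22.2
```

```bash
python3 - <<'E'
from h import *
d=grab('wrist','w21'); t=grab('top','t21'); g=grab('scene','s21'); s=arm.state();print(s['t'],s['position'],s['finger_gap'],s['wrist_force'])
W=cloud(d); hsv=cv2.cvtColor(d['color'],cv2.COLOR_BGR2HSV)
m=((hsv[...,1]<50)&(hsv[...,2]>120)&(W[...,2]>49)&(W[...,2]<60)).astype(np.uint8)*255; m[:140]=0;m[230:]=0
n,l,st,ce=cv2.connectedComponentsWithStats(m)
for i in range(1,n):
    if st[i,4]>80: print(st[i],ray(d,*ce[i],54).round(1))
P=W[(W[...,2]>64)&(W[...,2]<86)&(np.abs(W[...,1]+165)<20)&(W[...,0]>560)&(W[...,0]<600)]; print('tab',np.percentile(P,[2,50,98],axis=0).round(1))
cv2.imwrite('pics/z13.png',cv2.resize(g['color'][120:240,290:430],None,fx=5,fy=5,interpolation=cv2.INTER_CUBIC))
E
```

```text
27.85 [ 575.87144386 -164.719129    197.99970717] 21.734663005701677 [ 0.47239799 -0.676431   -0.30447736]
[314 170   5  33 119] [ 574.3 -162.    54. ]
[221 173  28  27 556] [ 502.5 -163.7   54. ]
[284 173  28  27 545] [ 558.5 -163.3   54. ]
[188 174  28  27 560] [ 473.5 -164.5   54. ]
[253 176  27  27 550] [ 530.4 -166.2   54. ]
tab [[ 575.8 -170.8   66.6]
 [ 578.2 -162.7   78.7]
 [ 581.5 -157.7   80.5]]
```

View pics/w21.png

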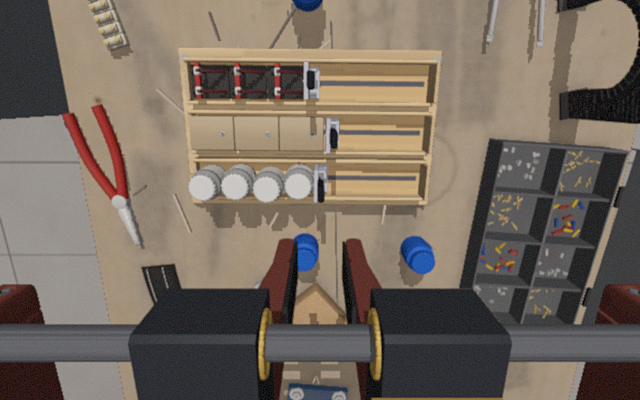

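View pics/z13.png

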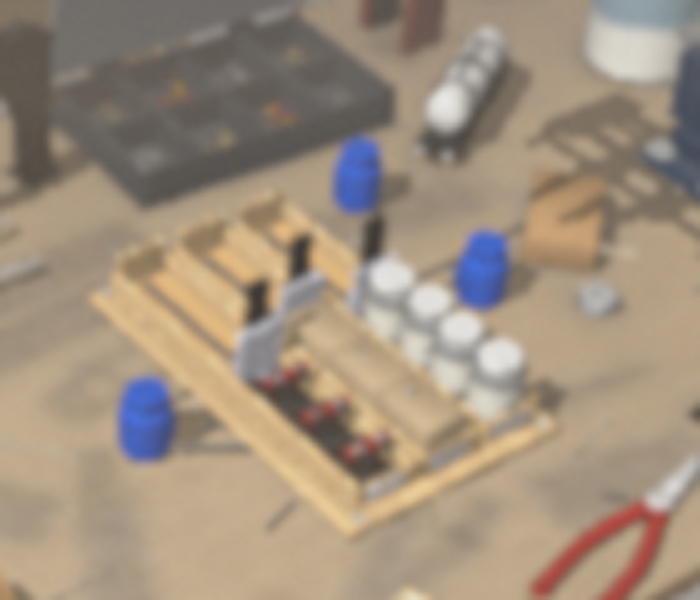

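View pics/t21.png

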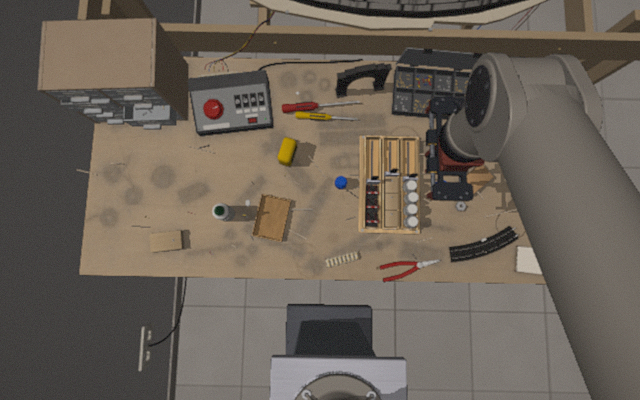

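```bash
python3 -c "
from station import finish_job
print(finish_job())"
```

```text
the job is handed in; nothing more can be done
None
```

I restocked the jar lane and handed the job in at about 27.9 s on the robot clock (limit 72 s); no verdict was reported.

**What I did**
- **First pull:** I gripped the slider tab and slid the two old jars forward along the floor until they stalled against the lip, with the tab at x ≈ 520.4 mm.
- **New jars:** I pushed the slider fully back and moved both new jars from the tray into the lane behind the old ones. I then let go of them on the lane floor.
- **Final pull:** I brought the slider forward until the row stalled at about 6 N, with the tab at x ≈ 577.4 mm. I released it and lifted the arm clear.

**Last checks**
- **Row:** Pictures show all four jars upright in one row behind the lip, 28 to 29 mm apart, which matches jars touching.
- **Slider:** It stopped 57.0 mm behind where it stood with two jars, against 58 mm expected. The likely cause is that the jars sit up to 3 mm off line sideways in the 34 mm lane.
- **Surroundings:** The neighbouring lanes looked unchanged and the tray is empty. The glue, tape measure and terminal strip look where they were, judged by eye only.

**What disagreed:** The wrist camera read about 3 mm farther in x than the position found by contact, and the two cameras differed by about 2.5 mm in y. I set the x positions by contact and used the wrist camera alone for y, both picking and placing.

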